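# Load the bench drying cabinet

## Robot

A 7-joint arm with a two-finger parallel gripper is mounted at the origin on the work surface. World frame = base frame: x ahead of the robot, y to its left, z up, the work surface at z = 0. Lengths are in mm, angles in rad, forces in N, time in s.
With the tool pointing down it reaches from about 400 to 875 mm from the base axis. Payload 4.4 kg.
Tool frame: the origin (TCP) lies at the very end of the fingers, on their centre line; the grasp point (between the pads) lies 19 mm behind it; z points along the fingers, y is the direction in which the jaws open and shut (so a half turn about z gives the same grasp; the last joint's range is limited). The gripper opens to 85 mm and grips with 20 to 120 N. Pads are 22 mm wide; open, the fingers measure 114 mm over their backs; the gripper's body (76 mm by 85 mm) begins 54 mm behind the grasp point. The pads swing forward as they close: fully open they stand 13 mm farther back than shut.
Start: joints at [-1.218, 0.628, 0.038, 1.517, -0.027, 0.996, -0.02], TCP at [264.31, 593.85, 211.113] pointing down, gripper open.
Joint ranges: [-3.06, 3.06], [-0.37, 2.12], [-1.25, 1.32], [0.18, 2.47], [-1.1, 4.24], [0.23, 1.98], [-2.94, 2.94]. Speed limits (rad/s): [2.57, 2.57, 3.14, 3.14, 3.14, 3.14, 3.14].

## Interface

Orientations are given as [roll, pitch, yaw] about the fixed x, y, z axes, in that order (R = Rz(yaw) Ry(pitch) Rx(roll)).
In Python, from cell import ctrl gives the robot as it stands. The module is installed in compiled form; this text tells all that it offers.
- The arm moves only by the shell command python3 -m jog 'ROWS'. ROWS is text: rows parted by semicolons, each of 7 numbers parted by spaces: the shift along the tool's x, y, z in mm, then the turn, a rotation vector about the tool's x, y, z in degrees, then the opening, from -1 (shut) to 1 (fully open). In form: x y z wx wy wz claw; .... A call has 1 to 8 rows; each row is the pose to reach, as a shift and turn from the pose commanded when the call began, along the tool's axes at that moment; what a row does not reach only later rows make up. A row lasts 1/8 s, in which the tool goes at most 62.5 mm and 10.7 degrees, less where a joint would pass 70% of its speed; a pose out of reach is approached as far as the arm can. A call with a gripper value outside its range is refused whole. The fingers move at their own pace and stop on an object; the grip force is fixed at half the most. Time passes only in rows, so rows that repeat a pose let the fingers close. It gives the time, the measured TCP pose, the force and the opening at its end, in the units of the state.
- ctrl.read_state(): the state, without advancing time (a new reading comes with each control period).
- ctrl.get_image(name): name is "scene" or "top"; returns a dict with "image" (420x560x3 uint8, red, green, blue), "z_map" (420x560 float32, mm along the optical axis (not along the pixel's ray), 0 where there is no reading), "vertical_fov" (degrees; the focal length in pixels is half the picture's height over the tangent of half this angle, whatever the lens; pixels are square), "cx", "cy" (the principal point, pixels), "extrinsics" (4x4, takes a point from world to camera coordinates). Camera axes: x right, y down, z forward; pixel columns grow to the right and rows downward; lengths in mm; the calibration is good to about 2 mm. A picture is of the moment at which its call begins.
- ctrl.finish_job(): hands the job in, once; it reports no verdict.
The state is a dict: "clock": time; "qpos": joint angles; "qd": joint speeds; "tau": joint torques, N m; "eef_pos": TCP position; "tool_rot": TCP orientation; "force": force on the tool from outside, world axes, zero at the start; "torque": the same for the moment, N m; "width": finger opening in mm.
Only numpy, scipy, OpenCV 4.12 (cv2) and the standard library are available. Lean on these libraries where they do the work, as an engineer would, in place of code of your own. Each camera call takes 0.05 s, during which the arm holds its last target.

## Task

The tall sample case standing in front of the drying cabinet is in the way of its door. Set the case down on the bench clear of the door's swing, swing the door wide open by its handle, then take the case again and stand it fully inside on the cabinet floor, upright and narrow end first. Leave the door wide open for the next load and do not disturb the amber bottle, the conical flask and the flat square case standing around it.

Things in the scene. Friction and masses are not known exactly. Their poses are not given: they have to be found in the camera images.
- cabinet: Fixed drying cabinet, clear panes in a grey frame: 200 mm deep (x), 210 wide (y), 260 high. Origin: centre of its underside, on the bench. Own -x is the front, roughly facing the robot; +y the hinge side. Outer door face at own x = -100. Inside: flat floor 12 mm above the bench, own x -85 (open front edge, no sill) to +88, 186 wide; front roof bar's underside at 248; roof pane above.
- door (a joint): Angle of the only door, rad: 0 shut, grows as its free edge swings out to the robot and round to the cabinet's +y side; stop at 1.75. Starts 0 to 0.06. No latch, light hinge friction (under 1.5 N at the handle), stays where left. Door 204 mm wide, 252 high, 15 thick, grey frame and clear pane; lower edge 4 mm above the bench, top 4 mm below the cabinet's.
- hinge (a point): A point on the door's upright hinge axis, half-way up the door: at own x = -85 mm, y = +102 mm of the cabinet, 130 mm above the bench. The door turns about the vertical through it; the door's outer face is 15 mm in front of it when shut.
- handle (a point): Upright steel bar near the door's free edge, 11 mm thick, 111 long, ends 146 and 257 mm above the bench. Origin: centre of the bar, 201 mm up. Bar axis 35 mm out from the door face, on two 8 mm posts 42 mm above and below its centre, 174 mm along the door from the hinge. Turns with the door (the bar is its part door_c5); own -x points out from the face, own +y along the door to the hinge.
- case_center (a point): Centre (35 mm above its underside) of the loose sample case: a plain grey plastic box 110 mm long (own x), 50 wide (own y), 70 high (own z), 0.25 to 0.5 kg, with a dark lid seam and a small paper label on top. It starts upright in front of the door, its long side roughly along the door, about 120 mm in front of the door face.
- bottle: Amber reagent bottle, black cap, 66 mm across, 140 high. Origin: centre of its underside. Stands beside the cabinet's front; leave alone.
- flask: Conical glass flask, 80 mm across at the foot, 124 high. Origin: centre of its underside. Leave alone.
- flat_case: Flat square grey plastic case, 75 x 75 mm, 35 high (not the one to load). Origin: centre of its underside. Leave alone.
- case: The same loose sample case, origin at the centre of its underside; axes as for case_center.
There are look-alikes about, which are no part of the job. What is shaped like the case but green, purple or turquoise is not meant.

How it is judged (in metres and radians):
On the way, in this order (a step that is already met when the one before it is completed fails the run):
1. the case stands released on the bench clear of the door's swing, the door not yet opened ((horizontal distance between case_center and hinge above 0.225 m or y of case_center in the frame of cabinet above 0.17 m) and height (world z) of case_center below 0.045 m and angle between case_center's own z axis and vertical below 0.2 rad and contact force between the fingers and case below 0.1 N and value of joint door below 0.2 rad), for 0.1 s.
2. the door is drawn ajar with the fingers on its handle (value of joint door above 0.3 rad and contact force between the fingers and door_c5 above 0.2 N).
3. the door is wide open (value of joint door above 1.2 rad), for 0.1 s.
At the end, for the whole second after the job is handed in: The case stands at rest and upright (within 0.15 rad) on the cabinet floor, wholly behind the plane of the frame's front (its centre no less than 55 mm in from it), its long side pointing into the cabinet within 0.4 rad, and the door is open by more than 1.2 rad (x of case_center in the frame of cabinet between -0.03 and 0.04 m and y of case_center in the frame of cabinet between -0.08 and 0.08 m and z of case_center in the frame of cabinet between 0.035 and 0.055 m and angle between case_center's own z axis and vertical below 0.15 rad and angle between the x axis of case_center and the x axis of cabinet, either way round below 0.4 rad and value of joint door above 1.2 rad and linear speed of case below 0.02 m/s); the robot touches nothing.
It fails at once if the amber reagent bottle is pushed more than 30 mm or tipped (distance of bottle from where it was at the start of the episode above 0.03 m or angle between bottle's own z axis and vertical above 0.3 rad).
It fails at once if the conical flask is pushed more than 30 mm or tipped (distance of flask from where it was at the start of the episode above 0.03 m or angle between flask's own z axis and vertical above 0.3 rad).
It fails at once if the flat square case is pushed more than 30 mm or tipped (distance of flat_case from where it was at the start of the episode above 0.03 m or angle between flat_case's own z axis and vertical above 0.3 rad).
It also fails if it takes over 72 s, if anything falls off the work surface, if the arm or the gripper's body presses on something with over 40 N, if the wrist force passes 120 N, or if a joint passes its speed limit or range.

## Working session

There is one attempt and no reset: what is moved stays moved. The work goes in short steps, Python scripts to look and compute and a shell command to move; the robot and the scene stay as the last step left them, time stands still between calls to the robot, and variables do not carry over. Pictures are saved under pics/ and viewed, and the job is handed in when it is done.

```bash
mkdir -p pics; ls
cat > h.py <<'E'
import numpy as np, cv2
from cell import ctrl
from scipy.spatial.transform import Rotation as R
def snap(n,tag):
    d=ctrl.get_image(n); np.savez('pics/%s.npz'%tag,**{k:np.array(v) for k,v in d.items()})
    cv2.imwrite('pics/%s.png'%tag,d['image'][:,:,::-1]); return d
def load(tag): return dict(np.load('pics/%s.npz'%tag))
def f(d): return d['image'].shape[0]/2/np.tan(np.radians(d['vertical_fov'])/2)
def cloud(d):
    z=d['z_map'].astype(float); v,u=np.mgrid[:z.shape[0],:z.shape[1]]; F=f(d)
    p=np.stack([(u-d['cx'])/F*z,(v-d['cy'])/F*z,z],-1); E=np.array(d['extrinsics'])
    w=(p-E[:3,3])@E[:3,:3]; w[z==0]=np.nan; return w
def ray(d,u,v,h):
    E=np.array(d['extrinsics']);F=f(d); r=E[:3,:3].T@np.array([(u-d['cx'])/F,(v-d['cy'])/F,1]); c=-E[:3,:3].T@E[:3,3]
    return c+r*(h-c[2])/r[2]
def proj(d,p):
    E=np.array(d['extrinsics']); q=E[:3,:3]@np.array(p,float)+E[:3,3]; return f(d)*q[:2]/q[2]+[float(d['cx']),float(d['cy'])]
E
python3 - <<'E'
from h import *
for n in ('scene','top'):
    d=snap(n,n+'0'); E=np.array(d['extrinsics']); print(n,d['vertical_fov'],-E[:3,:3].T@E[:3,3],E[:3,:3].round(2))
print(ctrl.read_state())
E
```

```text
pics
scene 53.555320227962 [1437.0669731   259.69926705  883.97195937] [[-0.28  0.96  0.02]
 [ 0.57  0.18 -0.8 ]
 [-0.77 -0.21 -0.6 ]]
top 56.67002786840093 [ 404.06054146   20.56704382 1276.10032941] [[-0.01 -1.    0.02]
 [-0.99  0.   -0.11]
 [ 0.11 -0.02 -0.99]]
{'clock': 0.1, 'qpos': array([-1.21784892,  0.62922576,  0.03849142,  1.51827   , -0.02699743,
        0.99630975, -0.02000449]), 'qd': array([ 0.00074204, -0.00080867,  0.00055546, -0.00240875, -0.00108123,
        0.00121938,  0.00010897]), 'tau': array([ 2.56159386e-03, -5.64524245e+01,  1.23035196e+00, -1.93974030e+01,
        1.12724619e-02,  5.43247297e-03, -1.87542803e-06]), 'eef_pos': array([264.05703658, 593.29588762, 210.29936272]), 'tool_rot': array([-3.13989958e+00,  4.52699148e-05,  2.72280440e+00]), 'force': array([ 0.35251727,  0.25984987, -0.0813423 ]), 'torque': array([-0.05106165,  0.01478597, -0.02297087]), 'width': 85.29692090109015}
```

```bash
python3 -c "
import cv2
for n in ('scene0','top0'):
    i=cv2.imread('pics/%s.png'%n); cv2.imwrite('pics/%sb.png'%n,cv2.resize(i,(800,600),interpolation=cv2.INTER_CUBIC))"
```

```text
(no output)
```

View pics/scene0b.png

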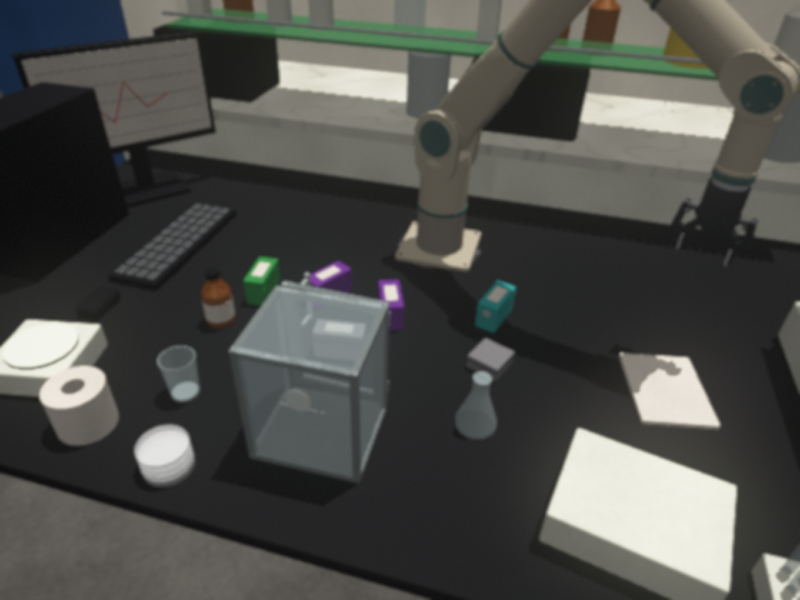

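View pics/top0b.png

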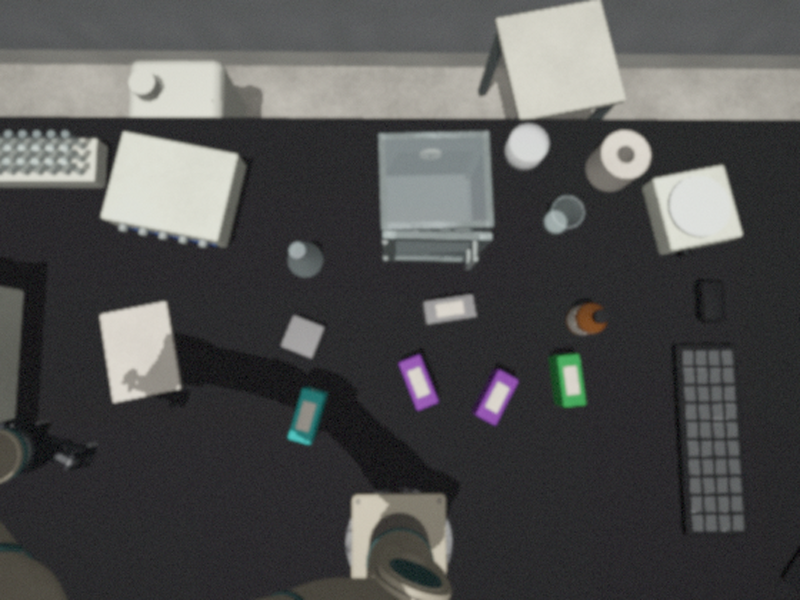

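The top picture (800×600) shows the cabinet at about (436,185), the case at (450,309), the flask at (305,258), the flat case at (303,337) and the bottle at (588,318). Green, purple and turquoise decoys stand nearer the robot. The handle bar is at about (470,255), and the hinge is on the left (+y). Next I'll enlarge and measure.

Run:
```python
from h import *
d=load('top0'); i=cv2.imread('pics/top0.png')
c=i[80:240,195:425]; cv2.imwrite('pics/c1.png',cv2.resize(c,None,fx=3.4,fy=3.4,interpolation=cv2.INTER_CUBIC))
W=cloud(d)
hsv=cv2.cvtColor(d['image'],cv2.COLOR_RGB2HSV)
# tops by height
def comp(zlo,zhi,box):
    u0,u1,v0,v1=box; m=np.zeros(W.shape[:2],np.uint8); s=W[v0:v1,u0:u1,2]; m[v0:v1,u0:u1]=((s>zlo)&(s<zhi))
    n,l,st,ce=cv2.connectedComponentsWithStats(m)
    for k in range(1,n):
        if st[k,4]<25: continue
        P=W[l==k]; r=cv2.minAreaRect(P[:,:2].astype(np.float32)); print((zlo,zhi),'n',st[k,4],'px',ce[k].round(),'mean',P.mean(0).round(1),'rect',np.round(r[0],1),np.round(r[1],1),round(r[2],1))
comp(60,80,(280,360,190,240)); comp(25,45,(185,240,210,260)); comp(20,150,(385,440,200,245)); comp(20,140,(190,235,160,205))
comp(60,80,(190,440,240,320))
comp(230,280,(255,360,80,190))
```

```text
(60, 80) n 565 px [314. 216.] mean [ 506.4 -111.3   69.4] rect [ 506.9 -111.8] [ 50.4 110.1] 8.5
(25, 45) n 563 px [211. 236.] mean [449.2 212.3  33.9] rect [449.4 213. ] [76.1 74.5] 68.0
(20, 150) n 493 px [411. 223.] mean [ 482.2 -405.1   93.7] rect [ 484.2 -414. ] [65.2 58.6] 16.2
(20, 140) n 420 px [212. 181.] mean [618.7 206.   69. ] rect [622.3 209.3] [66.4 72.7] 38.9
(60, 80) n 580 px [292. 268.] mean [348.5 -42.   69.6] rect [348.7 -42.2] [109.6  49.1] 21.6
(60, 80) n 594 px [399. 266.] mean [ 351.1 -371.8   69.7] rect [ 351.3 -372.9] [109.4  51.8] 6.0
(60, 80) n 595 px [347. 278.] mean [ 316.3 -209.9   69.6] rect [ 316.  -210.6] [ 50.2 109.8] 61.0
(60, 80) n 617 px [214. 291.] mean [279.1 197.   69.2] rect [278.8 197.8] [ 50.5 110.7] 74.0
(230, 280) n 5869 px [305. 131.] mean [721.6 -68.4 258.5] rect [703.5 -68.9] [250.5 210.4] 1.6
```

View pics/c1.png

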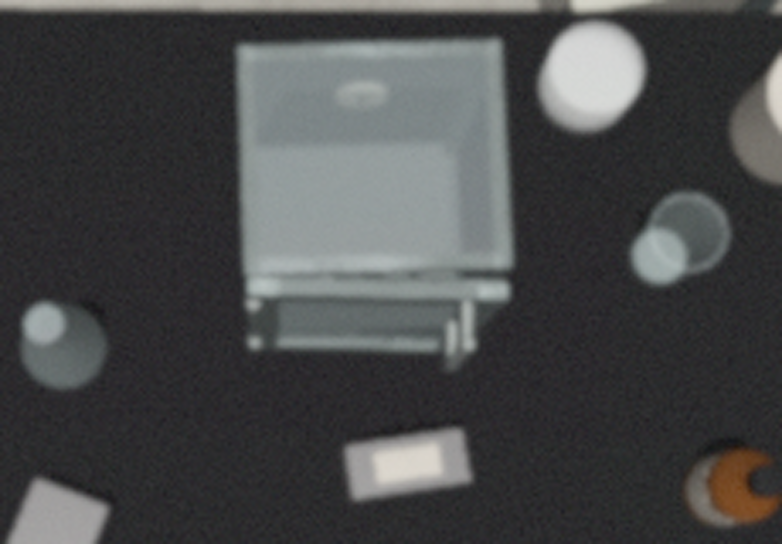

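```bash
cat >> h.py <<'E'
def tool():
    s=ctrl.read_state(); return s, s['eef_pos'], R.from_euler('xyz',s['tool_rot'])
def go(pos,rpy=None,frm=None):
    """tool-frame shift mm and rotvec deg from current measured pose to world pose"""
    s,p,r=tool()
    if frm is not None: p,r=np.array(frm[0],float),R.from_euler('xyz',frm[1])
    t=r.inv().apply(np.array(pos,float)-p); q=(r.inv()*R.from_euler('xyz',rpy)).as_rotvec(degrees=True) if rpy is not None else np.zeros(3)
    print('shift',t.round(1),'rot',q.round(1)); return t,q
E
python3 - <<'E'
from h import *
d=load('top0')
k=lambda u,v:(195+u/3.4,80+v/3.4)
# cabinet corners top (z260) outer; door top z256
for n,u,v,h in [('BL',237,45,260),('BR',501,39,260),('FR',512,268,260),('FL',245,275,260),('doorFL',248,298,256),('doorFR',510,300,256),('handletop',470,296,257),('bar top',452,320,257)]:
    print(n,ray(d,*k(u,v),h).round(1))
W=cloud(d); m=(W[...,2]>250)&(W[...,2]<265)
P=W[m]; 
for x0 in range(580,660,6):
    s=P[(P[:,0]>x0)&(P[:,0]<x0+6)]
    if len(s): print(x0,len(s),s[:,1].min().round(),s[:,1].max().round(),s[:,2].mean().round(1))
B=P[P[:,0]>640]; r=cv2.minAreaRect(B[:,:2].astype(np.float32)); print(r)
E
```

```text
BL [825.1  38.6 260. ]
BR [ 831.  -172.5  260. ]
FR [ 644.2 -177.1  260. ]
FL [638.5  32.5 260. ]
doorFL [621.1  30.2 256. ]
doorFR [ 619.5 -175.7  256. ]
handletop [ 622.5 -144.1  257. ]
bar top [ 603.3 -129.5  257. ]
580 8 -146.0 -138.0 253.8
586 3 -143.0 -138.0 254.8
616 24 -170.0 -88.0 253.3
622 154 -170.0 30.0 255.2
628 185 -171.0 30.0 255.5
634 80 -166.0 33.0 254.6
640 141 -174.0 33.0 257.8
646 192 -173.0 33.0 259.5
652 186 -174.0 33.0 259.1
658 161 -174.0 33.0 259.4
((735.0313720703125, -67.92391967773438), (187.1264190673828, 210.47491455078125), 1.6820510625839233)
```

Run:
```python
from h import *
go((506.5,-111.7,150),(np.pi,0,np.radians(98.5)),frm=((264.3,593.9,211.1),(-3.1399,0,2.7228)))
```

```text
shift [-508.2 -546.    62. ] rot [-0.1  0.  57.5]
```

```bash
python3 -m jog '-20 -22 0 0 0 2 1; -60 -65 0 0 0 7 1; -100 -108 0 0 0 12 1; -140 -151 0 0 0 17 1; -180 -194 0 0 0 22 1; -220 -237 0 0 0 27 1; -260 -280 0 0 0 31 1; -300 -323 0 0 0 34 1'
python3 - <<'E'
from h import *
go((506.5,-111.7,150),(np.pi,0,np.radians(98.5)))
print(ctrl.read_state()['qpos'].round(2))
E
```

```text
clock: 1.1
eef_pos: [407.3, 175.0, 211.1]
tool_rot: [3.141, 0.0, 2.128]
force: [0.4, 0.1, 0.3]
width: 85.3
shift [-295.8  -67.4   61.1] rot [ 0.  -0.  23.4]
[-0.65  0.34  0.24  2.07 -0.12  0.74  0.22]
```

```bash
python3 -m jog '-30 -7 0 0 0 3 1; -75 -17 0 0 0 6 1; -125 -29 0 0 0 10 1; -175 -40 5 0 0 14 1; -220 -50 20 0 0 18 1; -260 -60 40 0 0 21 1; -285 -65 55 0 0 23.4 1; -295.8 -67.4 61 0 0 23.4 1'
python3 - <<'E'
from h import *
s,p,r=tool();print(p.round(1),s['tool_rot'].round(3),s['qpos'].round(2),s['force'])
go((506.5,-111.7,30),(np.pi,0,np.radians(98.5)))
snap('top','top1')
i=cv2.imread('pics/top1.png');c=i[80:240,195:425]; cv2.imwrite('pics/c2.png',cv2.resize(c,None,fx=3.4,fy=3.4,interpolation=cv2.INTER_CUBIC))
E
```

```text
clock: 2.1
eef_pos: [506.1, -111.2, 149.1]
tool_rot: [-3.14, 0.0, 1.719]
force: [0.1, 0.3, 0.3]
width: 85.4
[ 506.1 -111.2  149.1] [-3.14   0.     1.719] [-0.06  0.55  0.33  1.95 -0.27  0.68  0.58] [0.09861929 0.34303133 0.28504597]
shift [ -0.5   0.5 119.1] rot [-0.1  0.   0. ]
```

View pics/c2.png

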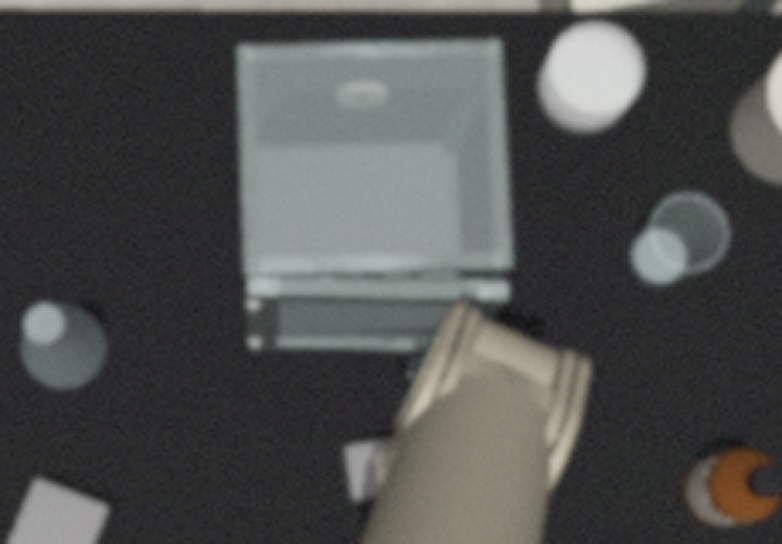

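Run:
```python
from h import *
d=load('top1'); W=cloud(d)
k=lambda u,v:(int(195+u/3.4),int(80+v/3.4))
for u,v in [(465,310),(475,330),(520,350),(575,365),(570,400),(480,400),(450,480),(420,420)]:
    a,b=k(u,v); print((u,v),W[b,a].round())
d=snap('scene','scene1'); i=cv2.imread('pics/scene1.png'); cv2.imwrite('pics/s1.png',cv2.resize(i[80:340,130:420],None,fx=2.3,fy=2.3,interpolation=cv2.INTER_CUBIC))
W=cloud(d); m=(W[...,2]<330)&(W[...,2]>60)&(abs(W[...,1]+111)<120)&(abs(W[...,0]-506)<75)
P=W[m]
for z in range(60,330,15):
    s=P[(P[:,2]>=z)&(P[:,2]<z+15)]
    if len(s)>3: print(z,len(s),np.percentile(s[:,0],[2,98]).round(),np.percentile(s[:,1],[2,98]).round())
```

```text
(465, 310) [553. -93. 544.]
(475, 330) [539. -97. 557.]
(520, 350) [ 531. -123.  548.]
(575, 365) [ 521. -155.  549.]
(570, 400) [ 499. -144.  575.]
(480, 400) [495. -92. 604.]
(450, 480) [448. -66. 667.]
(420, 420) [485. -61. 601.]
180 13 [458. 463.] [-121. -108.]
195 26 [458. 558.] [-130.  -94.]
210 37 [457. 563.] [-115.  -95.]
225 53 [437. 579.] [-114.  -90.]
240 64 [435. 580.] [-112.  -90.]
255 88 [484. 578.] [-114.  -90.]
270 114 [493. 576.] [-127.  -90.]
285 81 [530. 574.] [-118.  -91.]
300 118 [506. 544.] [-139.  -75.]
315 132 [506. 545.] [-140.  -75.]
```

View pics/s1.png

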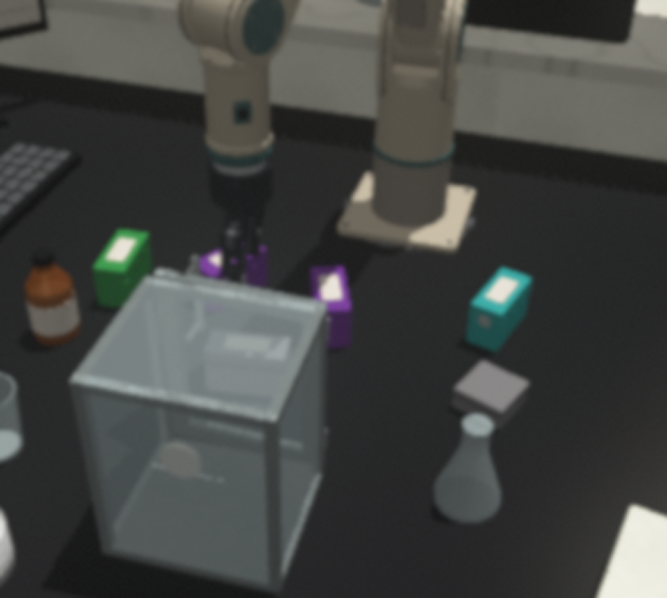

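Run:
```python
from h import *
go((503.8,-94,23),(np.pi,0,np.radians(98.5)))
```

```text
shift [ 16.6   0.2 126.5] rot [-0.1 -0.   0.1]
```

```bash
python3 -m jog '16 0 0 0 0 0 0.5; 16.5 0 25 0 0 0 0.5; 16.5 0 60 0 0 0 0.5; 16.5 0 95 0 0 0 0.5; 16.5 0 115 0 0 0 0.5; 16.5 0 126 0 0 0 0.5; 16.5 0 126 0 0 0 0.5'; python3 -m jog '0 0 0 0 0 0 -0.5; 0 0 0 0 0 0 -0.5; 0 0 0 0 0 0 -0.5;0 0 0 0 0 0 -0.5;0 0 0 0 0 0 -0.5;0 0 0 0 0 0 -0.5'
```

```text
clock: 3.08
eef_pos: [504.0, -92.0, 24.2]
tool_rot: [-3.141, -0.001, 1.723]
force: [0.3, -0.4, 0.5]
width: 64.0
clock: 3.82
eef_pos: [505.1, -93.0, 25.3]
tool_rot: [3.139, -0.0, 1.721]
force: [0.3, 1.6, 6.3]
width: 49.1
```

Run:
```python
from h import *
Y=lambda a:(np.pi,0,np.radians(a))
go((475,-100,55),Y(98.5));go((475,-160,55),Y(125));go((490,-220,55),Y(155)); go((502,-240,55),Y(181.7))
```

```text
shift [ -2.4 -30.8 -29.7] rot [ 0.1 -0.   0.1]
shift [-61.8 -39.8 -29.8] rot [  0.1   0.  -26.4]
shift [-123.3  -33.9  -29.8] rot [  0.1   0.  -56.4]
shift [-144.9  -25.1  -29.8] rot [  0.1   0.1 -83.1]
```

```bash
python3 -m jog '0 -5 -15 0 0 0 -0.5; -2 -30 -30 0 0 0 -0.5; -30 -38 -30 0 0 -9 -0.5; -62 -40 -30 0 0 -19 -0.5; -85 -38 -30 0 0 -29 -0.5; -105 -36 -30 0 0 -39 -0.5; -123 -34 -30 0 0 -49 -0.5; -135 -30 -30 0 0 -59 -0.5'
python3 - <<'E'
from h import *
print(ctrl.read_state()['qpos'].round(2))
go((502,-240,55),(np.pi,0,np.radians(181.7)));go((502,-240,27),(np.pi,0,np.radians(181.7)))
E
```

```text
clock: 4.82
eef_pos: [493.5, -233.2, 54.7]
tool_rot: [-3.14, -0.001, 2.755]
force: [-0.2, 0.5, -4.1]
width: 49.0
[ 0.43  0.71 -0.06  1.94  0.09  0.5   1.49]
shift [-10.4  -3.1  -0.3] rot [ -0.1  -0.1 -23.9]
shift [-10.4  -3.   27.7] rot [ -0.1  -0.1 -23.9]
```

```bash
python3 -m jog '-4 -1 0 0 0 -9 -0.5; -8 -2 0 0 0 -18 -0.5; -10 -3 0 0 0 -23.9 -0.5; -10 -3 12 0 0 -23.9 -0.5; -10 -3 22 0 0 -23.9 -0.5; -10 -3 27 0 0 -23.9 -0.5; -10 -3 29 0 0 -23.9 -0.5; -10 -3 29 0 0 -23.9 -0.5'
```

```text
clock: 5.82
eef_pos: [501.8, -237.7, 25.3]
tool_rot: [3.141, -0.002, -3.116]
force: [-3.0, 2.2, 2.7]
width: 49.0
```

```bash
python3 -m jog '0 0 0 0 0 0 0.6;0 0 0 0 0 0 0.6;0 0 0 0 0 0 0.6;0 0 0 0 0 0 0.6;0 0 -40 0 0 0 0.6;0 0 -90 0 0 0 0.6;0 0 -145 0 0 0 0.6;0 0 -200 0 0 0 0.6'
python3 - <<'E'
from h import *
print(ctrl.read_state()['qpos'].round(2))
d=snap('top','top2'); cv2.imwrite('pics/t2.png',cv2.resize(cv2.imread('pics/top2.png')[80:300,190:440],None,fx=2.7,fy=2.7,interpolation=cv2.INTER_CUBIC))
snap('scene','scene2'); cv2.imwrite('pics/s2.png',cv2.resize(cv2.imread('pics/scene2.png')[80:340,100:420],None,fx=2.3,fy=2.3,interpolation=cv2.INTER_CUBIC))
E
```

```text
clock: 6.82
eef_pos: [502.5, -238.0, 226.8]
tool_rot: [3.142, 0.0, -3.115]
force: [1.4, -0.9, -0.8]
width: 68.4
[ 0.56  0.48 -0.25  1.76  0.15  0.92  1.84]
```

View pics/t2.png

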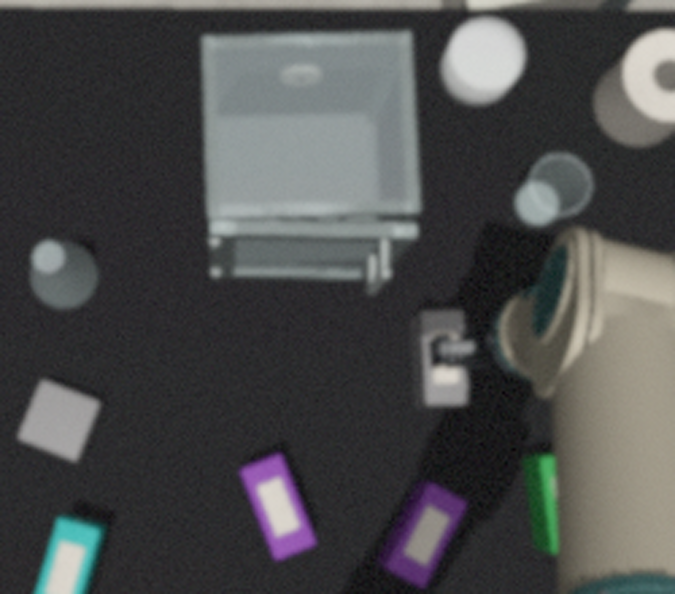

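View pics/s2.png

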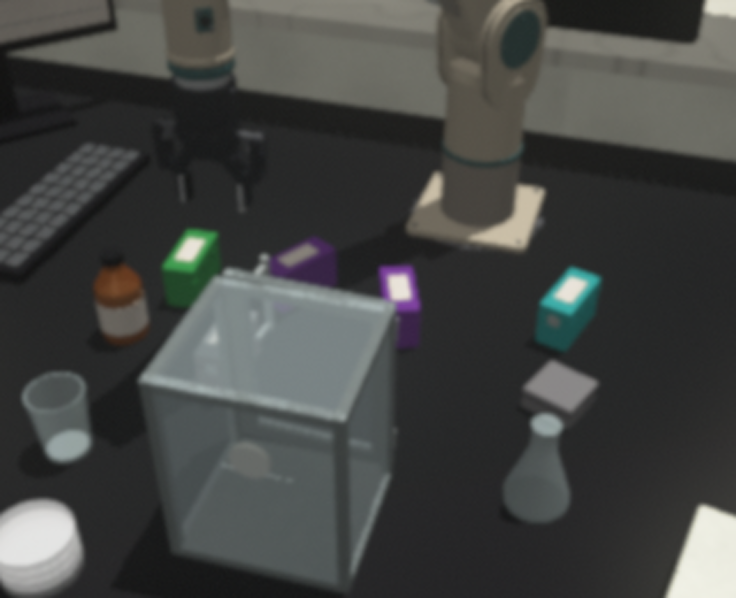

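Run:
```python
from h import *
d=load('top2'); W=cloud(d)
m=(W[...,2]>235)&(W[...,2]<262)&(W[...,0]<612)&(W[...,0]>560)&(W[...,1]<-80)&(W[...,1]>-180)
P=W[m];v,u=np.where(m); print(len(P),P.mean(0).round(1)); print(np.c_[u,v,P.round(0)][:12])
m=(W[...,2]>60)&(W[...,2]<78)&(W[...,0]<600)&(W[...,0]>440)&(W[...,1]<-180)&(W[...,1]>-300); print(cv2.minAreaRect(W[m][:,:2].astype(np.float32)))
print(proj(d,(586,-141.5,257)), proj(d,(586,-141.5,146)))
i=cv2.imread('pics/top2.png');cv2.imwrite('pics/c3.png',cv2.resize(i[150:200,300:360],None,fx=12,fy=12,interpolation=cv2.INTER_CUBIC))
Y=(np.pi,0,np.radians(178.8))
go((586,-142,300),Y); go((586,-142,206),Y)
```

```text
42 [ 594.  -141.2  247.7]
[[ 331.  172.  612. -140.  244.]
 [ 332.  172.  610. -141.  251.]
 [ 333.  172.  612. -145.  243.]
 [ 331.  173.  608. -139.  249.]
 [ 332.  173.  609. -142.  244.]
 [ 333.  173.  609. -145.  243.]
 [ 331.  174.  606. -139.  247.]
 [ 332.  174.  606. -142.  245.]
 [ 333.  174.  606. -145.  244.]
 [ 331.  175.  603. -140.  245.]
 [ 332.  175.  603. -142.  246.]
 [ 333.  175.  603. -145.  245.]]
((519.3252563476562, -236.60629272460938), (110.24370574951172, 50.931522369384766), 1.4613029956817627)
[332.53961536 180.53569782] [326.69217671 187.18442682]
shift [-82.5  95.  -68.3] rot [-0.3  0.6  2.7]
shift [-81.5  95.4  25.7] rot [-0.3  0.6  2.7]
```

View pics/c3.png

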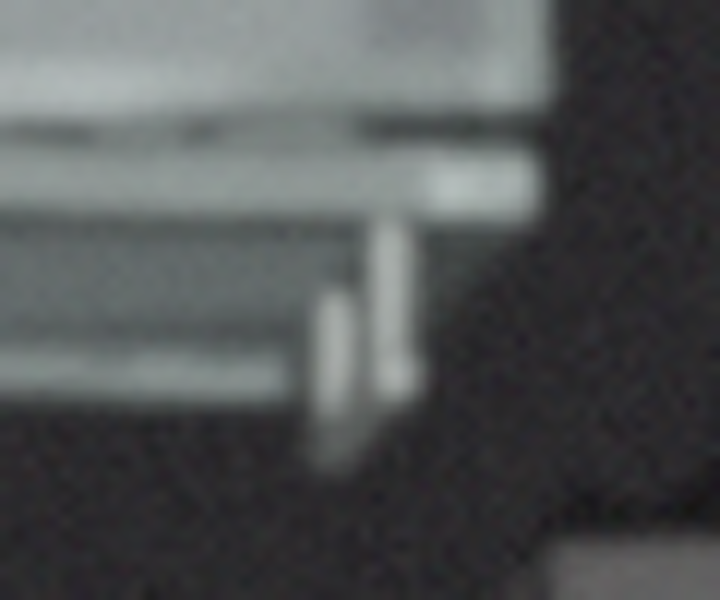

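The bar top sits at crop (398,378), which is full-frame (333,181), against a prediction of (332.5,180.5). The case stands at (519,-237), pointing along x. Next I move above the handle.

```bash
python3 -m jog '0 0 -40 0 0 0 0.6; -5 10 -68 0 0 0 0.3; -30 40 -68 0 0 1 0; -60 75 -68 0 0 2.7 0; -82.5 95 -68 0 0 2.7 0; -82.5 95 -68 0 0 2.7 0'
python3 - <<'E'
from h import *
print(ctrl.read_state()['qpos'].round(2))
Y=(np.pi,0,np.radians(178.8))
go((586,-142,206),Y)
snap('scene','scene3'); cv2.imwrite('pics/s3.png',cv2.resize(cv2.imread('pics/scene3.png')[60:340,100:420],None,fx=2.3,fy=2.3,interpolation=cv2.INTER_CUBIC))
E
```

```text
clock: 7.68
eef_pos: [584.0, -137.8, 292.1]
tool_rot: [3.14, -0.0, 3.125]
force: [0.3, 0.4, -0.7]
width: 42.8
[ 0.36  0.49 -0.27  1.55  0.14  1.12  1.61]
shift [-2.1 -4.3 86.1] rot [ 0.1 -0.   0.3]
```

View pics/s3.png

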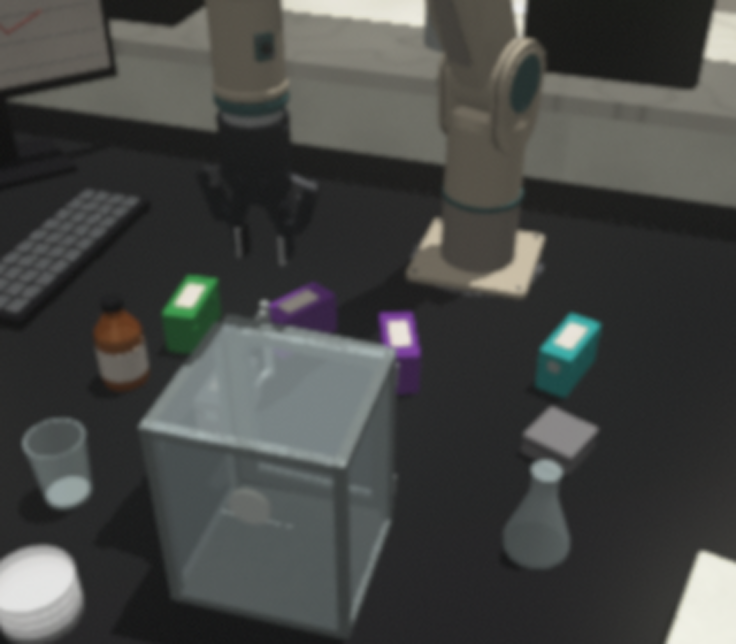

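```bash
python3 -m jog '-2 -4 0 0 0 0 0; -2 -4 25 0 0 0 0; -2 -4 50 0 0 0 0; -2 -4 72 0 0 0 0; -2 -4 84 0 0 0 0; -2 -4 84 0 0 0 0; -2 -4 84 0 0 0 -1; -2 -4 84 0 0 0 -1'; python3 -m jog '0 0 0 0 0 0 -1; 0 0 0 0 0 0 -1; 0 0 0 0 0 0 -1; 0 0 0 0 0 0 -1'
```

```text
clock: 8.72
eef_pos: [586.5, -141.4, 210.4]
tool_rot: [3.137, 0.004, 3.122]
force: [3.2, 3.9, -3.8]
width: 8.4
clock: 9.22
eef_pos: [586.5, -141.5, 210.4]
tool_rot: [3.138, 0.004, 3.123]
force: [0.5, 5.6, 1.0]
width: 8.9
```

```bash
cat >> h.py <<'E'
def arc(degs,hinge=(639.5,31.4)):
    s,p,r=tool(); h=np.array([*hinge,p[2]])
    for a in degs:
        q=R.from_euler('z',-a,degrees=True); t=r.inv().apply(h+q.apply(p-h)-p); w=(r.inv()*q*r).as_rotvec(degrees=True); print(a,t.round(1),w.round(1))
    v=p-h; print('r',np.hypot(*v[:2]),'theta',np.degrees(np.arctan2(-174,-50)-np.arctan2(v[1],v[0]))+1.7)
E
python3 -c "
from h import *
arc([4,11,19,27,35,43,51,59])"
```

```text
4 [12.   3.9 -0. ] [ 0. -0.  4.]
11 [32.3 12.7 -0.1] [ 0. -0. 11.]
19 [53.9 25.7 -0.1] [ 0.1 -0.1 19. ]
27 [73.5 41.5 -0.1] [ 0.1 -0.1 27. ]
35 [90.7 60.  -0.1] [ 0.1 -0.1 35. ]
43 [ 1.052e+02  8.060e+01 -1.000e-01] [ 0.2 -0.2 43. ]
51 [ 1.167e+02  1.031e+02 -1.000e-01] [ 0.2 -0.2 51. ]
59 [124.9 126.9   0. ] [ 0.2 -0.2 59. ]
r 180.83448167477133 theta 2.69419272208839
```

```bash
python3 -m jog '12 4 0 0 0 4 -1; 22 8 0 0 0 7.5 -1; 32.3 12.7 0 0 0 11 -1; 43 19 0 0 0 15 -1; 54 25.7 0 0 0 19 -1; 54 25.7 0 0 0 19 -1'; python3 -c "
from h import *
print(ctrl.read_state()['qpos'].round(2))
arc([8,16,24,32,40,48,56,64,72])
d=snap('top','top4'); cv2.imwrite('pics/t4.png',cv2.resize(cv2.imread('pics/top4.png')[80:300,190:440],None,fx=2.7,fy=2.7,interpolation=cv2.INTER_CUBIC))"
```

```text
clock: 9.98
eef_pos: [533.2, -114.3, 210.4]
tool_rot: [3.137, 0.003, 2.792]
force: [3.9, 6.9, -1.8]
width: 8.6
[ 0.28  0.48 -0.17  1.81  0.1   0.85  1.28]
8 [23.6  8.6 -0. ] [ 0. -0.  8.]
16 [45.8 20.5 -0.1] [ 0.1 -0.1 16. ]
24 [66.2 35.3 -0.1] [ 0.1 -0.1 24. ]
32 [84.3 52.8 -0. ] [ 0.1 -0.2 32. ]
40 [99.7 72.6  0. ] [ 0.1 -0.2 40. ]
48 [1.123e+02 9.440e+01 1.000e-01] [ 0.2 -0.2 48. ]
56 [1.217e+02 1.178e+02 1.000e-01] [ 0.2 -0.3 56. ]
64 [127.8 142.2   0.2] [ 0.2 -0.3 64. ]
72 [130.4 167.2   0.3] [ 0.2 -0.3 72. ]
r 180.3762883383561 theta 21.768480207033136
```

View pics/t4.png

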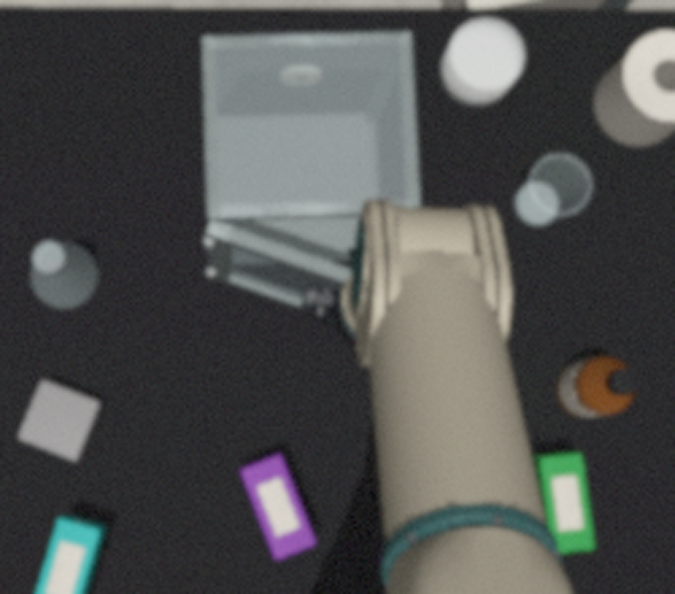

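The door is following: its top edge now runs from crop (210,230) to (350,275), about 21° open. I'll continue the arc.

```bash
python3 -m jog '11.5 3.5 0 0 0 4 -1; 23.6 8.6 0 0 0 8 -1; 45.8 20.5 0 0 0 16 -1; 66.2 35.3 0 0 0 24 -1; 84.3 52.8 0 0 0 32 -1; 99.7 72.6 0 0 0 40 -1; 107 83.5 0 0 0 44 -1; 107 83.5 0 0 0 44 -1'; python3 -c "
from h import *
print(ctrl.read_state()['qpos'].round(2))
arc([4,9,16,23,26,28,30,32])"
```

```text
clock: 11.02
eef_pos: [462.6, -0.5, 210.4]
tool_rot: [3.135, 0.002, 2.024]
force: [5.0, 1.1, -1.6]
width: 8.5
[-0.07  0.36  0.02  2.03 -0.01  0.75  0.41]
4 [12.   3.8  0. ] [ 0. -0.  4.]
9 [26.5  9.8  0. ] [ 0.  -0.1  9. ]
16 [45.8 20.1  0.1] [ 0.  -0.1 16. ]
23 [63.7 32.8  0.1] [ 0.  -0.2 23. ]
26 [70.9 38.9  0.1] [ 0.  -0.2 26. ]
28 [75.5 43.1  0.2] [ 0.  -0.2 28. ]
30 [80.  47.6  0.2] [ 0.  -0.2 30. ]
32 [84.3 52.1  0.2] [ 0.1 -0.2 32. ]
r 179.78855864626183 theta 65.43358306311406
```

```bash
python3 -m jog '12 3.8 0 0 0 4 -1; 26.5 9.8 0 0 0 9 -1; 45.8 20 0 0 0 16 -1; 63.7 32.8 0 0 0 23 -1; 71 39 0 0 0 26 -1; 77.7 45.3 0 0 0 29 -1; 77.7 45.3 0 0 0 29 -1'; python3 -c "
from h import *
print(ctrl.read_state()['qpos'].round(2))
arc([4])"; python3 -m jog '0 0 0 0 0 0 -0.2; 0 0 0 0 0 0 -0.1; 0 0 0 0 0 0 -0.1; 0 0 -20 0 0 0 -0.1; 0 0 -55 0 0 0 -0.1; 0 0 -90 0 0 0 0; 0 0 -120 0 0 0 0; 0 0 -120 0 0 0 0'; python3 -c "
from h import *
print(ctrl.read_state()['qpos'].round(2))
d=snap('top','top5'); cv2.imwrite('pics/t5.png',cv2.resize(cv2.imread('pics/top5.png')[80:300,190:440],None,fx=2.7,fy=2.7,interpolation=cv2.INTER_CUBIC))"
```

```text
clock: 11.9
eef_pos: [468.6, 87.9, 210.3]
tool_rot: [3.137, -0.001, 1.517]
force: [2.0, 1.0, 4.0]
width: 8.2
[-0.34  0.38  0.14  1.99 -0.07  0.76 -0.22]
4 [12.   3.7  0. ] [-0. -0.  4.]
r 180.0042305417463 theta -266.0408454407866
clock: 12.9
eef_pos: [467.8, 86.9, 331.0]
tool_rot: [3.137, -0.001, 1.515]
force: [-0.1, 0.3, -0.0]
width: 42.8
[-0.37  0.25  0.16  1.81 -0.04  1.08 -0.25]
```

View pics/t5.png

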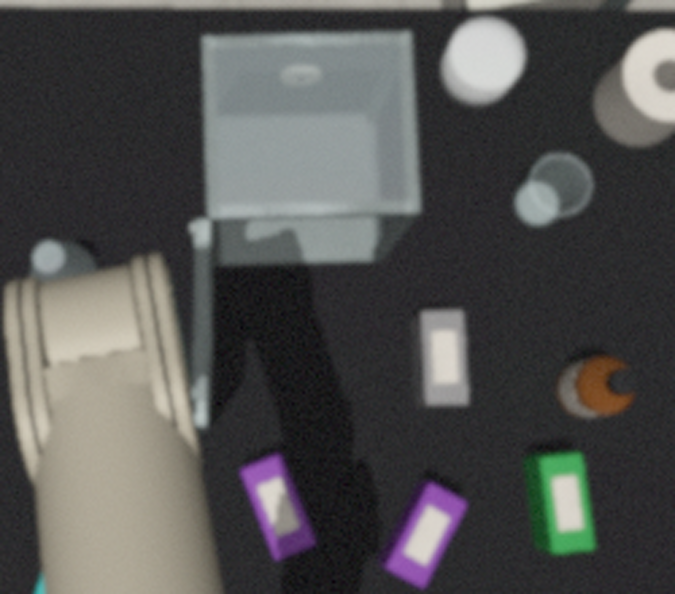

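The door's top now runs from crop (200,230) to (202,425), so it is about 94° open. The case stands untouched at (444,357). Before the tilted regrasp I'll fit a rough kinematic model to check what is reachable.

```bash
cat > fk.py <<'E'
from h import *
from scipy.optimize import least_squares
import itertools
D=[([-1.21785,.62923,.03849,1.51827,-.027,.99631,-.02],[264.06,593.3,210.3],[-3.14,0,2.7228]),
([-.65,.34,.24,2.07,-.12,.74,.22],[407.3,175,211.1],[3.141,0,2.128]),
([-.06,.55,.33,1.95,-.27,.68,.58],[506.1,-111.2,149.1],[-3.14,0,1.719]),
([.43,.71,-.06,1.94,.09,.5,1.49],[493.5,-233.2,54.7],[-3.14,-.001,2.755]),
([.56,.48,-.25,1.76,.15,.92,1.84],[502.5,-238,226.8],[3.142,0,-3.115]),
([.36,.49,-.27,1.55,.14,1.12,1.61],[584,-137.8,292.1],[3.14,0,3.125]),
([.28,.48,-.17,1.81,.1,.85,1.28],[533.2,-114.3,210.4],[3.137,.003,2.792]),
([-.07,.36,.02,2.03,-.01,.75,.41],[462.6,-.5,210.4],[3.135,.002,2.024]),
([-.34,.38,.14,1.99,-.07,.76,-.22],[468.6,87.9,210.3],[3.137,-.001,1.517]),
([-.37,.25,.16,1.81,-.04,1.08,-.25],[467.8,86.9,331],[3.137,-.001,1.515])]
def rz(a): return R.from_euler('z',a)
def ry(a): return R.from_euler('y',a)
def fk(q,p,s):
    d1,L1,L2,L3,a,b,c,o7=p; S1,S3,S5,S7=s
    r=rz(S1*q[0]); t=np.array([0,0,d1]); r=r*ry(q[1])*rz(S3*q[2]); t=t+r.apply([a,0,L1]); r=r*ry(q[3]); t=t+r.apply([b,0,0]); r=r*rz(S5*q[4]); t=t+r.apply([0,0,L2]); r=r*ry(q[5]); w=t; t=t+r.apply([c,0,0]); r=r*rz(S7*q[6]+o7); t=t+r.apply([0,0,L3]); return t,r,w
def fit():
    best=None
    for s in itertools.product([-1,1],repeat=4):
        def res(p):
            o=[]
            for q,x,e in D:
                t,r,_=fk(q,p,s); o+=list((t-x)/5); o+=list((r.inv()*R.from_euler('xyz',e)).as_rotvec()*40)
            return o
        for o in (0,np.pi/2,-np.pi/2,np.pi):
            z=least_squares(res,[350,400,400,300,0,0,0,o],loss='soft_l1')
            if best is None or z.cost<best[0]: best=(z.cost,z.x,s)
    return best
if __name__=='__main__':
    b=fit(); print(b[0],b[1].round(2),b[2])
    np.savez('fk.npz',p=b[1],s=b[2])
    for q,x,e in D: t,r,w=fk(q,b[1],b[2]); print((t-x).round(1),np.degrees((r.inv()*R.from_euler('xyz',e)).magnitude()).round(2),w.round())
E
python3 fk.py
```

```text
47.126370020853926 [508.86 524.28 373.11 519.98   9.89  -8.18  -5.22 912.63] (-1, -1, -1, -1)
[-29.6   0.1   0.2] 0.12 [233. 589. 730.]
[-9.  24.1 -0.1] 0.22 [392. 196. 731.]
[ 2.3 21.1 -2.3] 0.33 [502. -87. 667.]
[ 0.6 28.7  0.7] 0.34 [ 493. -202.  575.]
[ 7.3 27.8  2.9] 0.26 [ 506. -207.  750.]
[ 0.1 28.7 -0.2] 0.13 [ 579. -109.  812.]
[ 6.3 28.7  1.9] 0.38 [529. -86. 732.]
[-2.5 25.5 -1.3] 0.34 [454.  25. 729.]
[ 1.4 21.9  1.5] 0.73 [456. 109. 732.]
[-1.9 26.1 -3.5] 0.32 [458. 114. 847.]
```

```bash
python3 - <<'E'
s=open('fk.py').read()
s=s.replace("d1,L1,L2,L3,a,b,c,o7=p","d1,L1,L2,L3,a,b,c,o7,y1,y2=p").replace("r.apply([a,0,L1])","r.apply([a,y1,L1])").replace("r.apply([c,0,0])","r.apply([c,y2,0])").replace("0,0,0,o]","0,0,0,o,0,0]").replace("itertools.product([-1,1],repeat=4)","[(-1,-1,-1,-1)]")
open('fk.py','w').write(s)
E
python3 fk.py
```

```text
1.4364131047829845 [ 45.32 546.66 379.98  77.95  -1.37  -9.91  -2.38 208.91 -24.97  -1.73] (-1, -1, -1, -1)
[-2.1 -1.7  1.7] 0.12 [259. 590. 290.]
[-0.7  0.1  1.2] 0.22 [404. 176. 290.]
[-0.3 -0.3  0.8] 0.33 [ 504. -109.  228.]
[ 0.8  0.7 -2.7] 0.34 [ 493. -230.  130.]
[2.  0.8 0.7] 0.26 [ 503. -235.  305.]
[ 0.6 -1.1 -1.4] 0.13 [ 582. -137.  369.]
[ 1.9 -0.9  0.2] 0.38 [ 532. -113.  288.]
[-1.5 -0.9 -1.6] 0.34 [459.   0. 287.]
[ 0.2 -2.8  2.4] 0.73 [465.  86. 291.]
[-0.4  2.  -1.3] 0.32 [464.  90. 408.]
```

Run:
```python
from h import *
go((480,-237,300),(np.pi,0,np.radians(181.5)))
```

```text
shift [-322.5   31.3   29.4] rot [  0.1   0.  -94.7]
```

```bash
python3 -m jog '-25 2 0 0 0 -7 0; -70 7 0 0 0 -17 0; -115 11 0 0 0 -27 0; -160 15 0 0 0 -37 0; -205 20 5 0 0 -47 0; -250 24 10 0 0 -57 0.3; -290 28 20 0 0 -67 0.6; -322 31 29 0 0 -77 0.6'
python3 - <<'E'
from h import *
Z=R.from_euler('xyz',(np.pi,0,np.radians(181.5)))
M=Z*R.from_euler('y',-20,degrees=True); print(M.as_matrix().round(2))
go((480,-237,300),M.as_euler('xyz'))
E
```

```text
clock: 13.95
eef_pos: [478.3, -237.9, 298.1]
tool_rot: [3.141, -0.003, 2.863]
force: [0.4, -0.1, -0.4]
width: 68.3
[[-0.94 -0.03  0.34]
 [-0.02  1.    0.01]
 [-0.34  0.   -0.94]]
shift [-1.4  1.3 -1.9] rot [ -3.  -20.  -17.3]
```

```bash
python3 -m jog '0 0 0 -1 -7 -6 0.6; 0 0 0 -2 -13.5 -11.5 0.6; -1 1 -2 -3 -20 -17.3 0.6; -1 1 -2 -3 -20 -17.3 0.6'
python3 - <<'E'
from h import *
s,p,r=tool(); q=s['qpos'];print(q.round(3))
t=open('fk.py').read()
t=t.replace("[3.137,-.001,1.515])]","[3.137,-.001,1.515]),\n(%s,%s,%s)]"%(q.round(4).tolist(),p.round(1).tolist(),s['tool_rot'].round(4).tolist()))
open('fk.py','w').write(t)
E
python3 fk.py
```

```text
clock: 14.45
eef_pos: [477.5, -236.2, 300.3]
tool_rot: [3.14, 0.347, -3.125]
force: [0.0, -0.2, -0.3]
width: 68.0
[ 0.615  0.221 -0.104  2.007 -0.261  0.631  2.294]
1.9307647230938476 [328.81 551.96 379.56 366.48  -5.7   -7.61  -4.9  912.63 -24.64  -1.64] (-1, -1, -1, -1)
[-2.5 -1.4  1.8] 0.11 [258. 589. 579.]
[-1.7  0.7  1.3] 0.22 [399. 175. 579.]
[ 0.2 -0.   1.3] 0.33 [ 501. -107.  517.]
[-0.7  0.4 -1.7] 0.34 [ 491. -229.  420.]
[ 0.9 -0.2  0.7] 0.26 [ 500. -234.  594.]
[ 0.5 -1.2 -1.6] 0.14 [ 579. -137.  657.]
[ 4.1 -0.1  0.4] 0.39 [ 529. -113.  577.]
[-2.6 -0.6 -1.4] 0.34 [454.   0. 575.]
[ 3.4 -2.6  2.6] 0.73 [461.  86. 579.]
[-0.6  1.3 -1.9] 0.32 [460.  90. 695.]
[ 0.   0.1 -1.4] 0.11 [ 350. -234.  643.]
```

```bash
cat > ik.py <<'E'
from fk import *
z=np.load('fk.npz'); p,s=z['p'],z['s']
lo=np.array([-3.06,-.37,-1.25,.18,-1.1,.23,-2.94])+.04; hi=np.array([3.06,2.12,1.32,2.47,4.24,1.98,2.94])-.04
def ik(pos,rot,q0=(.6,.2,-.1,2,-.2,.6,2.2)):
    best=None
    for k in range(3):
        x0=np.clip(np.array(q0)+(0 if k==0 else np.random.default_rng(k).normal(0,.4,7)),lo,hi)
        def f(q):
            t,r,_=fk(q,p,s); return np.r_[(t-pos)/2,(r.inv()*rot).as_rotvec()*100,(q-x0)*.02]
        v=least_squares(f,x0,bounds=(lo,hi))
        if best is None or v.cost<best[0]: best=(v.cost,v.x)
    return best
def tilt(t,yaw): return R.from_euler('z',yaw,degrees=True)*R.from_euler('xyz',(np.pi,0,np.pi))*R.from_euler('y',-t,degrees=True)
def tcp(c,yaw,t,off=-30,h=45,under=0):
    # c case centre xy; grasp pt at own x=off, height h
    d=np.array([np.cos(np.radians(yaw)),np.sin(np.radians(yaw)),0]); g=np.array([c[0],c[1],under+h])+d*off
    return g+19*tilt(t,yaw).apply([0,0,1])
E
python3 - <<'E'
from ik import *
for t in (25,35,45,55):
    for nm,c,yw,u in [('pick',(519.3,-236.6),1.5,0),('pickfar',(570,-240),1.5,0),('pickfar2',(620,-250),1.5,0),('ins',(722,-85),1.7,12),('pre',(540,-90),1.7,16)]:
        P=tcp(c,yw,t,under=u); v=ik(P,tilt(t,yw)); print(t,nm,P.round(),'cost',v[0].round(3),v[1].round(2))
E
```

```text
25 pick [ 497. -237.   28.] cost 0.002 [ 1.28  1.08 -1.19  2.29  1.89  0.74  0.41]
25 pickfar [ 548. -241.   28.] cost 0.002 [ 1.17  1.04 -1.08  2.17  1.84  0.64  0.44]
25 pickfar2 [ 598. -251.   28.] cost 0.001 [ 1.05  0.98 -0.92  2.05  1.73  0.49  0.51]
25 ins [700. -86.  40.] cost 0.001 [ 0.53  0.88 -0.64  1.93  1.64  0.39  0.23]
25 pre [518. -91.  44.] cost 0.002 [ 0.93  1.03 -1.21  2.4   1.96  0.89 -0.05]
35 pick [ 500. -237.   29.] cost 0.002 [ 1.37  1.18 -1.21  2.4   2.26  0.79  0.2 ]
35 pickfar [ 551. -241.   29.] cost 0.002 [ 1.3   1.19 -1.21  2.29  2.19  0.76  0.26]
35 pickfar2 [ 601. -251.   29.] cost 0.002 [ 1.24  1.21 -1.21  2.16  2.1   0.74  0.35]
35 ins [703. -86.  41.] cost 0.002 [ 0.84  1.19 -1.21  2.07  2.08  0.9   0.09]
35 pre [521. -91.  45.] cost 44.632 [ 0.3   0.73 -0.08  2.43  3.37  0.54 -1.51]
45 pick [ 503. -237.   32.] cost 9.151 [ 1.13  0.98 -0.59  2.43  3.35  0.68 -0.84]
45 pickfar [ 553. -240.   32.] cost 0.003 [ 1.37  1.31 -1.21  2.37  2.53  0.83  0.11]
45 pickfar2 [ 603. -250.   32.] cost 0.002 [ 1.32  1.31 -1.21  2.26  2.47  0.77  0.16]
45 ins [705. -85.  44.] cost 0.002 [ 0.87  1.27 -1.21  2.19  2.43  1.01 -0.12]
45 pre [523. -90.  48.] cost 246.797 [ 0.54  0.78 -0.3   2.43  3.36  0.6  -1.34]
55 pick [ 505. -237.   34.] cost 41.3 [ 1.41  1.22 -0.83  2.43  3.35  0.7  -0.5 ]
55 pickfar [ 556. -240.   34.] cost 0.003 [ 1.46  1.48 -1.21  2.42  2.81  0.9   0.09]
55 pickfar2 [ 606. -250.   34.] cost 0.003 [ 1.39  1.46 -1.21  2.31  2.78  0.84  0.08]
55 ins [708. -85.  46.] cost 0.003 [ 0.91  1.41 -1.21  2.28  2.73  1.16 -0.19]
55 pre [526. -90.  50.] cost 534.204 [ 0.98  1.01 -0.68  2.43  3.36  0.66 -0.92]
```

Run:
```python
from ik import *
seeds=[(.6,.5,-.1,2.2,3.1,.6,-1),(.6,.9,-.6,2.2,2.6,.7,-.5)]
for t in (33,36,40):
    for nm,c,yw,u in [('pick',(519.3,-236.6),1.5,0),('far',(580,-250),1.5,0),('pre',(572,-100),2,20),('pre',(572,-100),12,20),('pre',(572,-110),20,20),('mid',(640,-95),8,20),('ins',(714,-90),2,14)]:
        P=tcp(c,yw,t,off=-38,under=u)
        for q0 in seeds:
            v=ik(P,tilt(t,yw),q0); print(t,nm,yw,P.round(),'cost',v[0].round(3),v[1].round(2))
```

```text
33 pick 1.5 [ 492. -237.   29.] cost 0.0 [ 0.87  0.81 -0.36  2.38  3.37  0.49 -1.09]
33 pick 1.5 [ 492. -237.   29.] cost 0.0 [ 1.1   0.9  -0.7   2.39  2.83  0.48 -0.5 ]
33 far 1.5 [ 552. -251.   29.] cost 0.0 [ 0.84  0.83 -0.39  2.24  3.3   0.36 -1.08]
33 far 1.5 [ 552. -251.   29.] cost 0.0 [ 1.02  0.89 -0.66  2.24  2.75  0.37 -0.47]
33 pre 2 [ 544. -101.   49.] cost 0.0 [ 0.36  0.74 -0.17  2.43  3.22  0.58 -1.35]
33 pre 2 [ 544. -101.   49.] cost 0.0 [ 0.37  0.74 -0.18  2.43  3.21  0.58 -1.34]
33 pre 12 [ 545. -106.   49.] cost 0.0 [ 0.6   0.76 -0.38  2.38  3.24  0.46 -1.08]
33 pre 12 [ 545. -106.   49.] cost 0.0 [ 0.83  0.85 -0.73  2.38  2.72  0.49 -0.51]
33 pre 20 [ 546. -119.   49.] cost 0.0 [ 0.75  0.79 -0.48  2.32  3.38  0.32 -1.  ]
33 pre 20 [ 546. -119.   49.] cost 0.0 [ 0.91  0.85 -0.72  2.32  2.81  0.32 -0.39]
33 mid 8 [613. -99.  49.] cost 0.0 [ 0.48  0.77 -0.35  2.24  3.11  0.37 -1.1 ]
33 mid 8 [613. -99.  49.] cost 0.0 [ 0.69  0.85 -0.67  2.24  2.59  0.44 -0.51]
33 ins 2 [686. -91.  43.] cost 0.0 [ 0.33  0.81 -0.26  2.07  2.94  0.3  -1.13]
33 ins 2 [686. -91.  43.] cos
[... 1664 characters left out ...]
.651 [ 0.39  0.77 -0.15  2.43  3.36  0.65 -1.43]
40 pre 12 [ 547. -105.   50.] cost 3.815 [ 0.67  0.82 -0.4   2.43  3.36  0.63 -1.1 ]
40 pre 12 [ 547. -105.   50.] cost 3.815 [ 0.67  0.82 -0.4   2.43  3.36  0.63 -1.1 ]
40 pre 20 [ 548. -119.   50.] cost 0.0 [ 0.8   0.85 -0.47  2.38  3.53  0.51 -1.05]
40 pre 20 [ 548. -119.   50.] cost 0.0 [ 1.03  0.96 -0.83  2.38  2.95  0.47 -0.41]
40 mid 8 [614. -99.  50.] cost 0.0 [ 0.53  0.83 -0.38  2.32  3.2   0.61 -1.13]
40 mid 8 [614. -99.  50.] cost 0.0 [ 0.79  0.94 -0.78  2.33  2.76  0.64 -0.58]
40 ins 2 [688. -91.  44.] cost 0.0 [ 0.39  0.85 -0.33  2.16  3.02  0.53 -1.15]
40 ins 2 [688. -91.  44.] cost 0.0 [ 0.64  0.95 -0.72  2.17  2.6   0.63 -0.6 ]
```

```bash
cat > plan.py <<'E'
from ik import *
def rows(qs,base):
    t0,r0=base
    for q in qs:
        t,r,w=fk(q,p,s); print((r0.inv().apply(t-t0)).round(0),(r0.inv()*r).as_rotvec(degrees=True).round(1),'| tcp',t.round(),'zdir',r.apply([0,0,1]).round(2),'wrist',w.round())
E
python3 - <<'E'
from plan import *
st,pm,rm=tool(); q0=st['qpos']
g=tcp((519.3,-236.6),1.5,35,off=-38)+[0,0,150]
v=ik(g,tilt(35,1.5),(1.0,.7,-.5,2.2,2.9,.6,-.6)); print(v[0].round(3),v[1].round(2),g.round())
qs=[q0+(v[1]-q0)*k/20 for k in range(0,21)]
rows(qs,fk(q0,p,s)[:2])
# step rot sizes
for a,b in zip(qs[:3],qs[1:]): print(np.degrees((fk(a,p,s)[1].inv()*fk(b,p,s)[1]).magnitude()))
E
```

```text
0.0 [ 1.4   0.65 -1.11  2.34  1.91  0.27  0.29] [ 492. -237.  179.]
[0. 0. 0.] [0. 0. 0.] | tcp [ 477. -236.  299.] zdir [ 0.34  0.01 -0.94] wrist [ 350. -234.  643.]
[ 21. -11.  13.] [1.6 2.8 0.6] | tcp [ 463. -248.  280.] zdir [ 0.29 -0.02 -0.96] wrist [ 353. -236.  629.]
[ 39. -23.  25.] [3.3 5.2 1.1] | tcp [ 450. -259.  263.] zdir [ 0.25 -0.05 -0.97] wrist [ 354. -237.  616.]
[ 54. -34.  35.] [4.9 7.1 1.4] | tcp [ 439. -270.  247.] zdir [ 0.22 -0.08 -0.97] wrist [ 355. -238.  603.]
[ 68. -44.  45.] [6.4 8.6 1.6] | tcp [ 430. -281.  234.] zdir [ 0.2  -0.1  -0.98] wrist [ 355. -239.  590.]
[ 78. -53.  54.] [7.8 9.5 1.6] | tcp [ 423. -291.  222.] zdir [ 0.18 -0.13 -0.98] wrist [ 354. -240.  578.]
[ 86. -62.  62.] [ 9.1 10.   1.5] | tcp [ 419. -299.  211.] zdir [ 0.17 -0.15 -0.97] wrist [ 353. -242.  567.]
[ 92. -69.  71.] [10.1 10.1  1.4] | tcp [ 416. -306.  201.] zdir [ 0.17 -0.17 -0.97] wrist [ 351. -243.  556.]
[ 95. -75.  79.] [11.   9.7  1.1] | tcp [ 416. -312.  192.] zdir [ 0.17 -0.18 -0.97] wrist [ 348. -243.  546.]
[ 97. -79.  87.] [11.5  9.   0.9] | tcp [ 418. -316.  184.] 
[... 634 characters left out ...]
-0.3] | tcp [ 456. -299.  159.] zdir [ 0.37 -0.15 -0.92] wrist [ 316. -247.  494.]
[ 61. -53. 126.] [ 7.7 -4.4 -0.4] | tcp [ 464. -290.  160.] zdir [ 0.41 -0.12 -0.9 ] wrist [ 309. -247.  489.]
[ 52. -42. 127.] [ 6.  -7.  -0.4] | tcp [ 472. -279.  162.] zdir [ 0.45 -0.1  -0.89] wrist [ 302. -247.  485.]
[ 44. -30. 125.] [ 4.2 -9.7 -0.4] | tcp [ 480. -266.  166.] zdir [ 0.49 -0.06 -0.87] wrist [ 295. -247.  482.]
[ 35. -16. 122.] [  2.1 -12.4  -0.4] | tcp [ 486. -252.  172.] zdir [ 0.53 -0.02 -0.84] wrist [ 288. -247.  480.]
[ 27.  -2. 117.] [ -0.2 -15.1  -0.4] | tcp [ 492. -237.  179.] zdir [ 0.57  0.02 -0.82] wrist [ 280. -247.  478.]
3.3482373676408526
2.9311794155421267
2.5123941174438853
```

```bash
python3 -m jog '21 -11 13 1.6 2.8 0.6 0.6; 39 -23 25 3.3 5.2 1.1 0.6; 54 -34 35 4.9 7.1 1.4 0.6; 68 -44 45 6.4 8.6 1.6 0.6; 78 -53 54 7.8 9.5 1.6 0.6; 86 -62 62 9.1 10 1.5 0.6; 92 -69 71 10.1 10.1 1.4 0.6; 97 -79 87 11.5 9 0.9 0.6'
python3 - <<'E'
from plan import *
st,pm,rm=tool(); q0=st['qpos']; print(q0.round(2),fk(q0,p,s)[0]-pm)
g=tcp((519.3,-236.6),1.5,35,off=-38)+[0,0,150]
for sd in [q0,(1.4,.65,-1.1,2.34,1.9,.3,.3),(.8,.65,-.5,2.34,2.9,.5,-.6)]:
    v=ik(g,tilt(35,1.5),sd); print(v[0].round(3),v[1].round(2))
E
```

```text
clock: 15.45
eef_pos: [422.5, -316.8, 187.0]
tool_rot: [-2.946, 0.199, 3.133]
force: [-0.3, 0.3, -0.6]
width: 68.2
[0.46 0.38 0.11 2.15 0.08 0.34 2.03] [ 0.8651971   2.33178125 -0.23113824]
126.879 [ 0.92  0.44 -0.39  2.18 -0.75  0.27  2.9 ]
0.0 [ 1.4   0.65 -1.12  2.34  1.9   0.27  0.3 ]
0.001 [ 1.4   0.65 -1.11  2.34  1.91  0.27  0.29]
```

```bash
cat > sim.py <<'E'
from plan import *
def jac(q):
    t,r,_=fk(q,p,s); J=np.zeros((6,7))
    for i in range(7):
        d=np.array(q,float); d[i]+=1e-5; t2,r2,_=fk(d,p,s); J[:3,i]=(t2-t)/1e-5/1000; J[3:,i]=(r2*r.inv()).as_rotvec()/1e-5
    return J,t,r
def follow(q,poses,n=12,lam=.01,bias=0,qm=None,W=.3):
    q=np.array(q,float); out=[]
    for (pt,pr) in poses:
        for k in range(n):
            J,t,r=jac(q); e=np.r_[(pt-t)/1000,(pr*r.inv()).as_rotvec()]/(n-k)
            Ji=J.T@np.linalg.inv(J@J.T+lam**2*np.eye(6)); dq=Ji@e
            if bias: dq+=(np.eye(7)-Ji@J)@((qm-q)*bias)
            q=np.clip(q+dq,lo-.04,hi+.04)
        out.append(q.copy())
    return out
E
python3 - <<'E'
from sim import *
q0=np.array([ 0.615,0.221,-0.104,2.007,-0.261,0.631,2.294]); t0,r0,_=fk(q0,p,s)
X=[[21,-11,13,1.6,2.8,.6],[39,-23,25,3.3,5.2,1.1],[54,-34,35,4.9,7.1,1.4],[68,-44,45,6.4,8.6,1.6],[78,-53,54,7.8,9.5,1.6],[86,-62,62,9.1,10,1.5],[92,-69,71,10.1,10.1,1.4],[97,-79,87,11.5,9,.9]]
P=[(t0+r0.apply(x[:3]),r0*R.from_rotvec(x[3:],degrees=True)) for x in X]
print(follow(q0,P)[-1].round(2))
for qm in [(lo+hi)/2,np.array([-1.218,.628,.038,1.517,-.027,.996,-.02]),np.zeros(7)]:
  for b in (.02,.1,.3): print(b,follow(q0,P,bias=b,qm=qm)[-1].round(2))
q=ctrl.read_state()['qpos']; r=rz(-q[0])*ry(q[1])*rz(-q[2])*ry(q[3]); print('forearm',r.apply([0,0,1]).round(2),'tool',fk(q,p,s)[1].apply([0,0,1]).round(2))
E
```

```text
[0.47 0.38 0.11 2.16 0.07 0.34 2.04]
0.02 [ 0.96  0.41 -0.55  2.16  0.7   0.46  1.41]
0.1 [ 1.15  0.47 -0.82  2.15  0.89  0.57  1.22]
0.3 [ 1.13  0.46 -0.79  2.16  0.87  0.56  1.24]
0.02 [0.51 0.38 0.05 2.16 0.14 0.34 1.97]
0.1 [ 0.6   0.38 -0.07  2.16  0.27  0.36  1.84]
0.3 [ 0.63  0.38 -0.1   2.16  0.31  0.36  1.8 ]
0.02 [ 0.69  0.38 -0.18  2.16  0.39  0.37  1.72]
0.1 [ 0.76  0.38 -0.27  2.16  0.48  0.39  1.63]
0.3 [ 0.77  0.39 -0.29  2.16  0.5   0.4   1.61]
forearm [ 0.47 -0.33 -0.82] tool [ 0.19 -0.2  -0.96]
```

```bash
cat > path1.py <<'E'
from sim import *
q0=ctrl.read_state()['qpos']
g=tcp((519.3,-236.6),1.5,35,off=-38)+[0,0,120]
qg=None
for sd in [(.8,.7,-.3,2.3,3.2,.55,-.9),(.9,.7,-.4,2.3,3.0,.55,-.7)]:
    def f(q):
        t,r,_=fk(q,p,s); return np.r_[(t-g)/2,(r.inv()*tilt(35,1.5)).as_rotvec()*100,(q-sd)*.5]
    v=least_squares(f,sd,bounds=(lo,hi)); print(v.cost.round(3),v.x.round(2)); qg=v.x
A=np.array([.35,.25,0,2.0,.3,.6,1.8]);B=np.array([.35,.3,0,2.0,1.6,.6,.6]);C=np.array([.45,.35,-.1,2.1,2.8,.6,-.5])
seq=[(q0,A,5),(A,B,7),(B,C,7),(C,qg,6)]
qs=[]
for a,b,n in seq: qs+= [a+(b-a)*k/n for k in range(1,n+1)]
P=[fk(q,p,s)[:2] for q in qs]
Q=follow(q0,P)
pr=fk(q0,p,s)[1]; 
for k,((t,r),q,qq) in enumerate(zip(P,Q,qs)):
    print(k+1,t.round(),r.apply([0,0,1]).round(2),'step',np.degrees((pr.inv()*r).magnitude()).round(1),'sim',q.round(2),'err',np.abs(fk(q,p,s)[0]-t).max().round(1)); pr=r
E
python3 path1.py
```

```text
0.155 [ 0.89  0.52 -0.36  2.35  3.89  0.27 -1.7 ]
0.238 [ 0.9   0.52 -0.36  2.35  3.89  0.27 -1.69]
1 [ 438. -304.  205.] [ 0.2  -0.2  -0.96] step 1.8 sim [0.42 0.36 0.12 2.12 0.09 0.39 2.01] err 0.0
2 [ 452. -294.  225.] [ 0.21 -0.21 -0.96] step 1.8 sim [0.37 0.33 0.13 2.09 0.11 0.44 1.99] err 0.0
3 [ 464. -285.  246.] [ 0.21 -0.22 -0.95] step 1.8 sim [0.32 0.31 0.14 2.06 0.14 0.49 1.96] err 0.0
4 [ 475. -277.  267.] [ 0.22 -0.24 -0.95] step 1.8 sim [0.27 0.28 0.15 2.03 0.18 0.54 1.92] err 0.0
5 [ 484. -269.  290.] [ 0.23 -0.26 -0.94] step 1.9 sim [0.22 0.26 0.16 2.   0.22 0.59 1.88] err 0.0
6 [ 481. -304.  298.] [ 0.21 -0.36 -0.91] step 6.0 sim [0.15 0.27 0.25 2.   0.36 0.56 1.75] err 0.0
7 [ 483. -338.  310.] [ 0.21 -0.45 -0.87] step 5.9 sim [0.08 0.28 0.35 2.   0.5  0.53 1.62] err 0.0
8 [ 489. -369.  326.] [ 0.22 -0.54 -0.81] step 5.8 sim [0.01 0.3  0.45 2.   0.65 0.49 1.48] err 0.0
9 [ 500. -396.  345.] [ 0.25 -0.61 -0.75] step 5.8 sim [-0.07  0.33  0.56  2.    0.79  0.44  1.33] err 0.0
10 [ 516. -419.  367.] [ 0.29 -0.67 -0.68] step 5.8 sim [-0.16  0.36  0.69  2.    0.95  0.36 
[... 935 characters left out ...]
 [ 0.27  0.36  0.14  2.1   2.91  0.58 -0.66] err 0.0
20 [ 680. -341.  390.] [ 0.82 -0.41 -0.4 ] step 8.4 sim [ 0.4   0.38  0.02  2.14  3.08  0.54 -0.82] err 0.0
21 [ 658. -321.  333.] [ 0.81 -0.32 -0.5 ] step 8.8 sim [ 0.53  0.4  -0.1   2.18  3.22  0.49 -0.97] err 0.0
22 [ 626. -300.  279.] [ 0.77 -0.23 -0.59] step 9.0 sim [ 0.67  0.43 -0.22  2.23  3.35  0.44 -1.11] err 0.0
23 [ 587. -279.  229.] [ 0.72 -0.14 -0.68] step 9.0 sim [ 0.8   0.47 -0.34  2.27  3.45  0.37 -1.22] err 0.0
24 [ 542. -257.  186.] [ 0.65 -0.06 -0.76] step 8.9 sim [ 0.92  0.5  -0.45  2.31  3.53  0.29 -1.3 ] err 0.0
25 [ 492. -237.  149.] [ 0.57  0.01 -0.82] step 8.5 sim [ 1.02  0.54 -0.54  2.35  3.57  0.23 -1.37] err 6.2
```

```bash
sed -i 's/\[0,0,120\]/[0,0,80]/; s/^A=.*/A=np.array([.3,.2,0,1.95,.3,.85,1.8]);B=np.array([.3,.25,.1,2.0,1.6,.9,.6]);C=np.array([.45,.35,0,2.1,2.9,.7,-.6])/; s/^seq=.*/seq=[(q0,A,5),(A,B,8),(B,C,7),(C,qg,7)]/' path1.py; python3 path1.py
```

```text
0.027 [ 1.03  0.65 -0.56  2.38  3.28  0.31 -1.03]
0.024 [ 1.1   0.67 -0.66  2.38  3.06  0.3  -0.81]
1 [ 432. -297.  209.] [ 0.17 -0.19 -0.97] step 2.5 sim [0.41 0.35 0.12 2.11 0.09 0.44 2.01] err 0.0
2 [ 437. -281.  234.] [ 0.15 -0.19 -0.97] step 2.4 sim [0.35 0.31 0.13 2.07 0.13 0.54 1.98] err 0.0
3 [ 439. -267.  260.] [ 0.13 -0.2  -0.97] step 2.4 sim [0.29 0.28 0.14 2.03 0.16 0.64 1.94] err 0.0
4 [ 438. -256.  288.] [ 0.11 -0.23 -0.97] step 2.4 sim [0.24 0.24 0.14 1.99 0.21 0.74 1.89] err 0.0
5 [ 436. -246.  318.] [ 0.09 -0.26 -0.96] step 2.5 sim [0.18 0.2  0.14 1.95 0.26 0.84 1.84] err 0.0
6 [ 424. -292.  327.] [ 0.05 -0.37 -0.93] step 7.7 sim [0.15 0.21 0.2  1.96 0.41 0.83 1.71] err 0.0
7 [ 415. -337.  341.] [ 0.03 -0.48 -0.87] step 7.6 sim [0.11 0.22 0.26 1.96 0.56 0.83 1.56] err 0.0
8 [ 410. -378.  360.] [ 0.02 -0.59 -0.81] step 7.6 sim [0.08 0.23 0.32 1.97 0.72 0.81 1.42] err 0.0
9 [ 410. -416.  384.] [ 0.02 -0.68 -0.73] step 7.5 sim [0.04 0.24 0.37 1.98 0.88 0.8  1.27] err 0.0
10 [ 414. -450.  411.] [ 0.04 -0.76 -0.64] step 7.4 sim [0.01 0.25 0.42 1.98 1.04 0.79 1.11] err 0.0
[... 1129 characters left out ...]
 [ 0.42  0.4   0.07  2.14  3.    0.63 -0.74] err 0.0
22 [ 641. -391.  334.] [ 0.76 -0.46 -0.46] step 8.6 sim [ 0.49  0.44  0.02  2.18  3.07  0.58 -0.83] err 0.0
23 [ 615. -370.  268.] [ 0.73 -0.39 -0.57] step 8.5 sim [ 0.56  0.48 -0.06  2.22  3.15  0.53 -0.91] err 0.0
24 [ 586. -344.  212.] [ 0.69 -0.3  -0.66] step 8.4 sim [ 0.65  0.52 -0.14  2.26  3.23  0.48 -0.99] err 0.0
25 [ 555. -312.  167.] [ 0.64 -0.2  -0.74] step 8.3 sim [ 0.75  0.56 -0.24  2.3   3.3   0.43 -1.07] err 0.0
26 [ 523. -276.  132.] [ 0.61 -0.1  -0.79] step 8.1 sim [ 0.86  0.59 -0.35  2.34  3.38  0.38 -1.15] err 0.0
27 [ 492. -237.  109.] [ 0.57  0.01 -0.82] step 7.8 sim [ 0.97  0.63 -0.47  2.38  3.45  0.32 -1.21] err 0.0
```

```bash
sed -i 's/(C,qg,7)/(C,qg,10)/' path1.py
cat >> path1.py <<'E'
def pr_(b,ks,base):
    t0,r0=base
    print('; '.join(' '.join('%g'%x for x in np.r_[r0.inv().apply(P[k-1][0]-t0).round(0),(r0.inv()*P[k-1][1]).as_rotvec(degrees=True).round(1),.6]) for k in ks))
pr_(0,range(1,9),fk(q0,p,s)[:2]); pr_(0,range(9,17),P[7]); pr_(0,range(17,25),P[15])
E
python3 path1.py | tail -3; python3 path1.py | sed -n '20,35p' | cut -c1-60
```

```text
-12 14 -24 -0.5 1.1 -2.2 0.6; -22 25 -49 -0.3 2.3 -4.3 0.6; -29 33 -76 0.4 3.6 -6.2 0.6; -34 39 -106 1.6 4.9 -7.8 0.6; -38 42 -137 3.3 6.2 -9 0.6; -28 -5 -139 10.4 7.9 -6.4 0.6; -22 -52 -145 17.6 8.6 -3.9 0.6; -22 -96 -157 24.9 8.3 -1.7 0.6
-2 -45 3 6.9 -0.7 2.7 0.6; -9 -87 1 13.6 -2.5 5.2 0.6; -20 -128 -5 20 -5.2 7.5 0.6; -36 -164 -17 25.8 -8.9 9.6 0.6; -55 -195 -32 31 -13.5 11.4 0.6; -90 -207 -41 33.5 -20.5 11.8 0.6; -127 -209 -51 34.4 -27.7 11.6 0.6; -163 -201 -60 33.7 -34.9 11 0.6
-32 22 1 -2.5 -6.3 1.7 0.6; -60 51 -2 -6.3 -12 3.3 0.6; -82 85 -11 -11.3 -16.9 4.8 0.6; -97 123 -24 -17.1 -20.8 6.1 0.6; -63 169 -23 -22.3 -17.6 6.1 0.6; -28 212 -26 -27.4 -14.4 6.3 0.6; 7 252 -33 -32.5 -11.2 6.8 0.6; 41 289 -46 -37.5 -8 7.6 0.6
18 [ 626. -471.  524.] [ 0.66 -0.74 -0.15] step 7.0 sim [ 0.
19 [ 653. -444.  509.] [ 0.74 -0.66 -0.16] step 7.1 sim [ 0.
20 [ 674. -413.  488.] [ 0.81 -0.56 -0.19] step 7.1 sim [ 0.
21 [ 666. -408.  431.] [ 0.8  -0.53 -0.29] step 6.0 sim [ 0.
22 [ 654. -400.  377.] [ 0.78 -0.5  -0.38] step 6.0 sim [ 0.
23 [ 639. -389.  327.] [ 0.76 -0.45 -0.47] step 6.0 sim [ 0.
24 [ 621. -375.  280.] [ 0.73 -0.4  -0.55] step 6.0 sim [ 0.
25 [ 601. -358.  239.] [ 0.71 -0.35 -0.62] step 5.9 sim [ 0.
26 [ 580. -338.  202.] [ 0.68 -0.28 -0.68] step 5.9 sim [ 0.
27 [ 558. -315.  171.] [ 0.65 -0.21 -0.73] step 5.8 sim [ 0.
28 [ 536. -291.  145.] [ 0.62 -0.14 -0.77] step 5.7 sim [ 0.
29 [ 514. -265.  124.] [ 0.6  -0.06 -0.8 ] step 5.6 sim [ 0.
30 [ 492. -237.  109.] [ 0.57  0.01 -0.82] step 5.4 sim [ 0.
-12 14 -24 -0.5 1.1 -2.2 0.6; -22 25 -49 -0.3 2.3 -4.3 0.6; 
-2 -45 3 6.9 -0.7 2.7 0.6; -9 -87 1 13.6 -2.5 5.2 0.6; -20 -
-32 22 1 -2.5 -6.3 1.7 0.6; -60 51 -2 -6.3 -12 3.3 0.6; -82
```

```bash
python3 -m jog '-12 14 -24 -0.5 1.1 -2.2 0.6; -22 25 -49 -0.3 2.3 -4.3 0.6; -29 33 -76 0.4 3.6 -6.2 0.6; -34 39 -106 1.6 4.9 -7.8 0.6; -38 42 -137 3.3 6.2 -9 0.6; -28 -5 -139 10.4 7.9 -6.4 0.6; -22 -52 -145 17.6 8.6 -3.9 0.6; -22 -96 -157 24.9 8.3 -1.7 0.6'
python3 -m jog '-2 -45 3 6.9 -0.7 2.7 0.6; -9 -87 1 13.6 -2.5 5.2 0.6; -20 -128 -5 20 -5.2 7.5 0.6; -36 -164 -17 25.8 -8.9 9.6 0.6; -55 -195 -32 31 -13.5 11.4 0.6; -90 -207 -41 33.5 -20.5 11.8 0.6; -127 -209 -51 34.4 -27.7 11.6 0.6; -163 -201 -60 33.7 -34.9 11 0.6'
python3 -c "
from cell import ctrl
print(ctrl.read_state()['qpos'].round(2))"
```

```text
clock: 16.45
eef_pos: [408.7, -381.5, 361.3]
tool_rot: [-2.512, 0.055, 3.1]
force: [0.4, -0.4, -0.6]
width: 68.0
clock: 17.45
eef_pos: [559.5, -512.9, 535.2]
tool_rot: [-1.779, 0.549, -2.762]
force: [0.5, -0.6, 0.4]
width: 68.4
[ 0.03  0.32  0.48  2.07  2.23  0.72 -0.07]
```

On track: q5 is 2.23, as the simulation predicted.

```bash
python3 -m jog '-32 22 1 -2.5 -6.3 1.7 0.6; -60 51 -2 -6.3 -12 3.3 0.6; -82 85 -11 -11.3 -16.9 4.8 0.6; -97 123 -24 -17.1 -20.8 6.1 0.6; -63 169 -23 -22.3 -17.6 6.1 0.6; -28 212 -26 -27.4 -14.4 6.3 0.6; 7 252 -33 -32.5 -11.2 6.8 0.6; 41 289 -46 -37.5 -8 7.6 0.6'
python3 - <<'E'
from sim import *
st,pm,rm=tool(); q=st['qpos']; print(q.round(2))
g=tcp((519.3,-236.6),1.5,35,off=-38)
T=tilt(35,1.5); n=7
dr=(rm.inv()*T).as_rotvec(); e=g+[0,0,80]
P=[(pm+(e-pm)*k/n,rm*R.from_rotvec(dr*k/n)) for k in range(1,n+1)]
Q=follow(q,P); print(Q[-1].round(2)); print(follow(q,P+[(g,T)])[-1].round(2), g)
for t,r in P: print(np.r_[rm.inv().apply(t-pm).round(1),(rm.inv()*r).as_rotvec(degrees=True).round(1)],t.round())
E
```

```text
clock: 18.45
eef_pos: [618.2, -376.3, 278.4]
tool_rot: [-2.402, 0.727, -2.703]
force: [-0.2, -0.7, 0.4]
width: 68.1
[ 0.5   0.48  0.02  2.24  3.17  0.57 -0.95]
[ 0.94  0.63 -0.42  2.38  3.53  0.34 -1.3 ]
[ 0.84  0.82 -0.29  2.4   3.48  0.57 -1.18] [ 492.20723949 -237.3094489    29.43611116]
[21.9 27.6 -7.8 -3.9  1.8  2.1] [ 600. -356.  254.]
[ 43.8  55.1 -15.6  -7.8   3.7   4.3] [ 582. -337.  230.]
[ 65.8  82.7 -23.4 -11.7   5.5   6.4] [ 564. -317.  206.]
[ 87.7 110.3 -31.2 -15.6   7.4   8.6] [ 546. -297.  182.]
[109.6 137.8 -39.  -19.5   9.2  10.7] [ 528. -277.  158.]
[131.5 165.4 -46.8 -23.4  11.1  12.9] [ 510. -257.  134.]
[153.4 192.9 -54.6 -27.3  12.9  15. ] [ 492. -237.  109.]
```

```bash
python3 -m jog '22 27.6 -7.8 -3.9 1.8 2.1 0.6; 43.8 55 -15.6 -7.8 3.7 4.3 0.6; 65.8 82.7 -23.4 -11.7 5.5 6.4 0.6; 87.7 110.3 -31.2 -15.6 7.4 8.6 0.6; 109.6 137.8 -39 -19.5 9.2 10.7 0.6; 131.5 165.4 -46.8 -23.4 11.1 12.9 0.6; 153.4 193 -54.6 -27.3 12.9 15 0.6; 153.4 193 -54.6 -27.3 12.9 15 0.6'
python3 - <<'E'
from sim import *
g=tcp((519.3,-236.6),1.5,35,off=-38); print(ctrl.read_state()['qpos'].round(2))
go(g,tilt(35,1.5).as_euler('xyz'))
d=snap('top','top6'); cv2.imwrite('pics/t6.png',cv2.resize(cv2.imread('pics/top6.png')[120:300,240:440],None,fx=3.2,fy=3.2,interpolation=cv2.INTER_CUBIC))
E
```

```text
clock: 19.45
eef_pos: [491.9, -238.7, 109.1]
tool_rot: [-3.14, 0.611, -3.116]
force: [0.6, 1.0, 0.4]
width: 68.4
[ 0.91  0.64 -0.39  2.4   3.53  0.37 -1.29]
shift [45.4  1.5 65.5] rot [-0.1 -0.  -0. ]
```

View pics/t6.png

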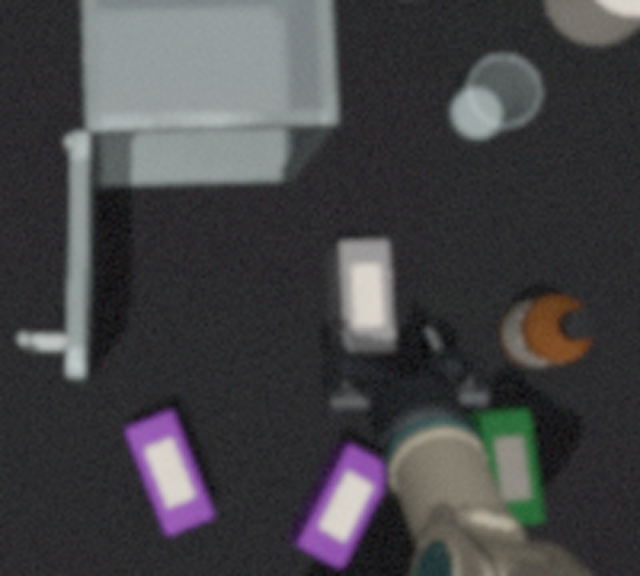

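```bash
python3 -m jog '0 1.5 0 0 0 0 0.6; 10 1.5 15 0 0 0 0.6; 20 1.5 29 0 0 0 0.6; 30 1.5 43 0 0 0 0.6; 39 1.5 56 0 0 0 0.6; 45.4 1.5 65.5 0 0 0 0.6; 45.4 1.5 65.5 0 0 0 0.6; 45.4 1.5 65.5 0 0 0 -0.5'; python3 -m jog '0 0 0 0 0 0 -0.5; 0 0 0 0 0 0 -0.5; 0 0 0 0 0 0 -0.5;0 0 0 0 0 0 -0.5;0 0 0 0 0 0 -0.5'; python3 -c "
from h import *
print(ctrl.read_state()['qpos'].round(2))"
```

```text
clock: 20.5
eef_pos: [494.2, -237.6, 31.7]
tool_rot: [-3.135, 0.615, -3.111]
force: [0.8, -0.2, 0.6]
width: 51.9
clock: 21.12
eef_pos: [493.9, -237.7, 32.0]
tool_rot: [-3.135, 0.615, -3.112]
force: [-3.4, -0.1, 6.0]
width: 48.9
[ 0.82  0.84 -0.27  2.42  3.47  0.61 -1.18]
```

```bash
cat > carry.py <<'E'
from sim import *
C0=np.array([519.3,-236.6,35]); 
def setrel():
    st,pm,rm=tool(); K=R.from_euler('z',1.5,degrees=True); np.savez('rel.npz',t=K.inv().apply(pm-C0),q=(K.inv()*rm).as_quat())
def pose(x,y,yaw,bot):
    z=np.load('rel.npz'); K=R.from_euler('z',yaw,degrees=True); return K.apply(z['t'])+[x,y,bot+35],K*R.from_quat(z['q'])
def plan(wps):
    st,pm,rm=tool(); q=st['qpos']; P=[pose(*w) for w in wps]; Q=follow(q,P)
    pt,prr=pm,rm
    for w,(t,r),qq in zip(wps,P,Q):
        print(w,np.r_[rm.inv().apply(t-pm).round(1),(rm.inv()*r).as_rotvec(degrees=True).round(1)],'d',np.linalg.norm(t-pt).round(),np.degrees((prr.inv()*r).magnitude()).round(1),'sim',qq.round(2),'err',np.linalg.norm(fk(qq,p,s)[0]-t).round(1)); pt,prr=t,r
E
python3 - <<'E'
from carry import *
setrel()
plan([(519,-237,1.5,15),(519,-237,1.5,32),(530,-220,5,32),(545,-190,10,32),(560,-155,14,32),(566,-120,14,32),(570,-103,13,32),(590,-98,11,30),(625,-92,8,28),(660,-87,5,28),(690,-84,3,28),(716,-82,2,26),(716,-82,2,18),(716,-82,2,13)])
E
```

```text
(519, -237, 1.5, 15) [ -8.4  -0.5 -12.4   0.   -0.    0. ] d 15.0 0.0 sim [ 0.85  0.78 -0.3   2.4   3.49  0.53 -1.21] err 0.0
(519, -237, 1.5, 32) [-18.2  -0.6 -26.3   0.   -0.    0. ] d 17.0 0.0 sim [ 0.86  0.74 -0.32  2.4   3.5   0.48 -1.23] err 0.0
(530, -220, 5, 32) [-27.7  14.6 -19.7  -2.   -0.   -2.9] d 19.0 3.5 sim [ 0.85  0.74 -0.34  2.38  3.53  0.45 -1.23] err 0.0
(545, -190, 10, 32) [-40.8  42.  -10.6  -4.9  -0.   -6.9] d 32.0 5.0 sim [ 0.83  0.75 -0.37  2.36  3.56  0.42 -1.22] err 0.0
(560, -155, 14, 32) [-54.2  74.9  -1.3  -7.2  -0.1 -10.2] d 37.0 4.0 sim [ 0.77  0.75 -0.39  2.35  3.56  0.4  -1.21] err 0.0
(566, -120, 14, 32) [-6.000e+01  1.097e+02  2.500e+00 -7.200e+00 -1.000e-01 -1.020e+01] d 36.0 0.0 sim [ 0.66  0.74 -0.35  2.38  3.47  0.46 -1.2 ] err 0.0
(570, -103, 13, 32) [-6.36e+01  1.27e+02  4.90e+00 -6.60e+00 -1.00e-01 -9.40e+00] d 18.0 1.0 sim [ 0.59  0.74 -0.33  2.4   3.4   0.49 -1.21] err 0.0
(590, -98, 11, 30) [-78.7 132.4  18.1  -5.5  -0.   -7.8] d 21.0 2.0 sim [ 0.53  0.74 -0.31  2.37  3.34  0.49 -1.22] err 0.0
(625, -92, 8, 28) [-106.1  138.8   39.8   -3.8   -0.    -5.3] d 36.0 3.0 sim [ 0.44  0.75 -0.28  2.3   3.25  0.46 -1.25] err 0.0
(660, -87, 5, 28) [-134.7  144.2   60.    -2.    -0.    -2.9] d 35.0 3.0 sim [ 0.36  0.76 -0.25  2.23  3.16  0.42 -1.27] err 0.0
(690, -84, 3, 28) [-159.3  147.2   77.3   -0.9   -0.    -1.2] d 30.0 2.0 sim [ 0.31  0.77 -0.22  2.16  3.1   0.38 -1.28] err 0.0
(716, -82, 2, 26) [-179.4  149.    94.    -0.3   -0.    -0.4] d 26.0 1.0 sim [ 0.27  0.78 -0.2   2.1   3.07  0.34 -1.29] err 0.0
(716, -82, 2, 18) [-174.7  149.1  100.5   -0.3   -0.    -0.4] d 8.0 0.0 sim [ 0.27  0.8  -0.2   2.1   3.07  0.35 -1.29] err 0.0
(716, -82, 2, 13) [-171.9  149.1  104.6   -0.3   -0.    -0.4] d 5.0 0.0 sim [ 0.27  0.81 -0.2   2.1   3.07  0.36 -1.28] err 0.0
```

The whole carry looks feasible. I'll run the first seven waypoints and then look.

```bash
python3 -m jog '-8.4 -0.5 -12.4 0 0 0 -0.5; -18.2 -0.6 -26.3 0 0 0 -0.5; -27.7 14.6 -19.7 -2 0 -2.9 -0.5; -40.8 42 -10.6 -4.9 0 -6.9 -0.5; -54.2 74.9 -1.3 -7.2 0 -10.2 -0.5; -60 109.7 2.5 -7.2 0 -10.2 -0.5; -63.6 127 4.9 -6.6 0 -9.4 -0.5; -63.6 127 4.9 -6.6 0 -9.4 -0.5'
python3 - <<'E'
from carry import *
print(ctrl.read_state()['qpos'].round(2))
plan([(590,-98,11,30),(625,-92,8,28),(660,-87,5,28),(690,-84,3,28),(716,-82,2,26)])
snap('top','top7'); cv2.imwrite('pics/t7.png',cv2.resize(cv2.imread('pics/top7.png')[80:300,200:440],None,fx=2.6,fy=2.6,interpolation=cv2.INTER_CUBIC))
snap('scene','scene7'); cv2.imwrite('pics/s7.png',cv2.resize(cv2.imread('pics/scene7.png')[60:340,100:420],None,fx=2.3,fy=2.3,interpolation=cv2.INTER_CUBIC))
E
```

```text
clock: 22.12
eef_pos: [545.7, -104.4, 62.4]
tool_rot: [-3.139, 0.612, -2.904]
force: [-0.0, -1.1, -2.6]
width: 48.9
[ 0.57  0.76 -0.32  2.41  3.39  0.53 -1.19]
(590, -98, 11, 30) [-15.5  -3.5  11.4   1.6  -0.2   1.9] d 20.0 2.5 sim [ 0.53  0.74 -0.31  2.37  3.34  0.49 -1.22] err 0.0
(625, -92, 8, 28) [-43.4  -4.5  33.5   3.3  -0.1   4.4] d 36.0 3.0 sim [ 0.45  0.75 -0.28  2.3   3.25  0.46 -1.25] err 0.0
(660, -87, 5, 28) [-72.3  -6.5  53.8   5.   -0.1   6.9] d 35.0 3.0 sim [ 0.36  0.76 -0.25  2.23  3.16  0.42 -1.27] err 0.0
(690, -84, 3, 28) [-96.9  -9.7  71.    6.2  -0.1   8.5] d 30.0 2.0 sim [ 0.31  0.77 -0.22  2.16  3.1   0.38 -1.28] err 0.0
(716, -82, 2, 26) [-1.168e+02 -1.330e+01  8.750e+01  6.700e+00 -1.000e-01  9.300e+00] d 26.0 1.0 sim [ 0.27  0.78 -0.2   2.1   3.07  0.34 -1.29] err 0.0
```

View pics/t7.png

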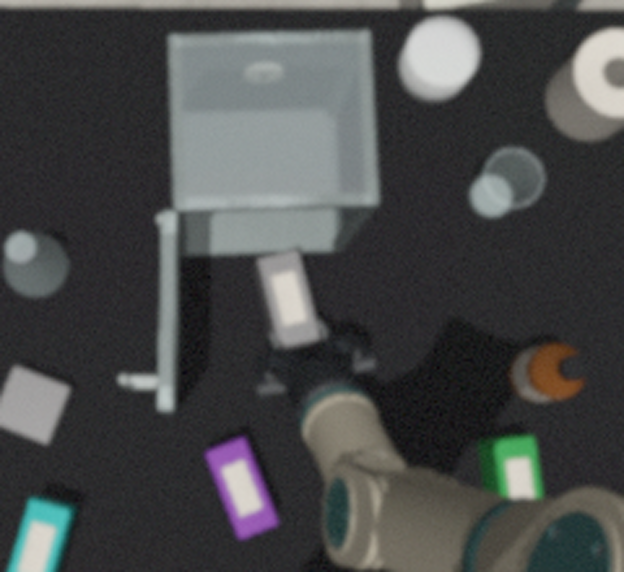

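View pics/s7.png

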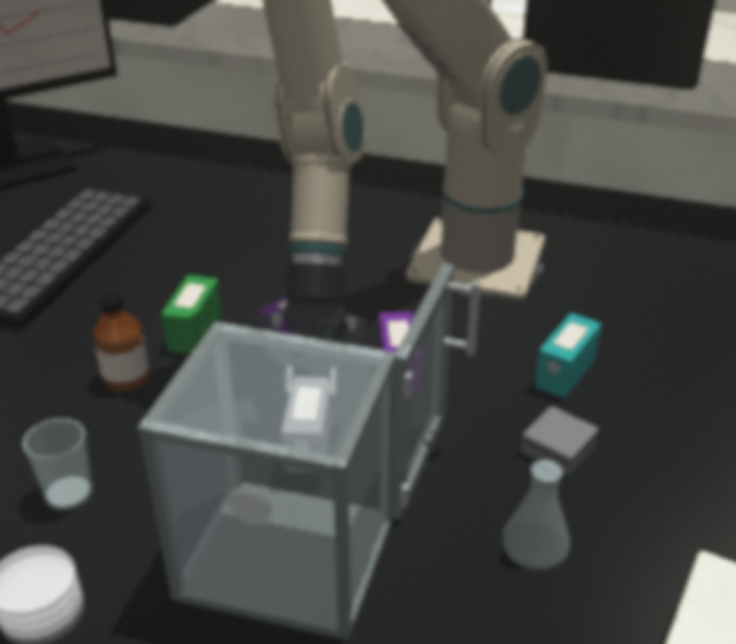

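The case is held upright and level in front of the opening (top view 290,298), and the door is still open. I'll check for slip in the grip.

Run:
```python
from carry import *
W=cloud(load('top7')); m=(W[...,2]>80)&(W[...,2]<125)&(W[...,0]<640)&(W[...,0]>530)&(W[...,1]<-70)&(W[...,1]>-150); P=W[m]
r=cv2.minAreaRect(P[:,:2].astype(np.float32)); print(r)
A=np.c_[P[:,:2]-P[:,:2].mean(0),np.ones(len(P))]; c=np.linalg.lstsq(A,P[:,2],rcond=None)[0]; print(c.round(3))
st,pm,rm=tool(); z=np.load('rel.npz')
K=rm*R.from_quat(z['q']).inv(); print('pred centre',pm-K.apply(z['t']))
```

```text
((578.5408935546875, -106.7032470703125), (99.20283508300781, 69.59989166259766), 4.714166641235352)
[-1.0000e-03 -1.8000e-02  9.9576e+01]
pred centre [ 570.04151357 -101.98457569   65.44231983]
```

```bash
python3 -m jog '-15.5 -3.5 11.4 1.6 0 1.9 -0.5; -43.4 -4.5 33.5 3.3 0 4.4 -0.5; -72.3 -6.5 53.8 5 0 6.9 -0.5; -97 -9.7 71 6.2 0 8.5 -0.5; -117 -13.3 87.5 6.7 0 9.3 -0.5; -117 -13.3 87.5 6.7 0 9.3 -0.5'
python3 - <<'E'
from carry import *
print(ctrl.read_state()['qpos'].round(2))
plan([(716,-82,2,18),(716,-82,2,13),(716,-82,2,12)])
snap('top','top8'); cv2.imwrite('pics/t8.png',cv2.resize(cv2.imread('pics/top8.png')[80:300,200:440],None,fx=2.6,fy=2.6,interpolation=cv2.INTER_CUBIC))
E
```

```text
clock: 22.98
eef_pos: [692.7, -89.2, 59.2]
tool_rot: [-3.133, 0.616, -3.109]
force: [0.4, -0.2, -2.3]
width: 49.0
[ 0.27  0.79 -0.2   2.11  3.06  0.36 -1.28]
(716, -82, 2, 18) [ 6.8  6.1  6.3 -0.3  0.1 -0.3] d 11.0 0.4 sim [ 0.27  0.8  -0.2   2.1   3.06  0.35 -1.28] err 0.0
(716, -82, 2, 13) [ 9.7  6.1 10.4 -0.3  0.1 -0.3] d 5.0 0.0 sim [ 0.27  0.81 -0.2   2.1   3.07  0.36 -1.28] err 0.0
(716, -82, 2, 12) [10.3  6.1 11.2 -0.3  0.1 -0.3] d 1.0 0.0 sim [ 0.27  0.81 -0.2   2.1   3.07  0.37 -1.28] err 0.0
```

View pics/t8.png

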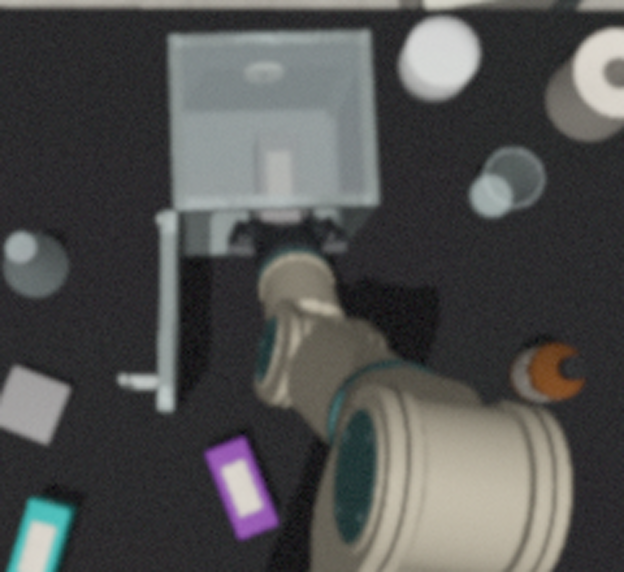

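```bash
python3 -m jog '3 3 3 0 0 0 -0.5; 6 3 6 0 0 0 -0.5; 9 3 9 0 0 0 -0.5; 10.3 3 11 0 0 0 -0.5; 10.8 3 12 0 0 0 -0.5; 10.8 3 12 0 0 0 -0.5'
python3 - <<'E'
from carry import *
s_,pm,rm=tool(); print(s_['force'].round(1)); z=np.load('rel.npz'); K=rm*R.from_quat(z['q']).inv(); print('centre',(pm-K.apply(z['t'])).round(1))
E
```

```text
clock: 23.78
eef_pos: [688.1, -86.6, 44.1]
tool_rot: [-3.133, 0.615, -3.11]
force: [-7.5, -0.2, 9.8]
width: 48.5
[-7.5 -0.2  9.8]
centre [713.4 -85.5  47.1]
```

```bash
python3 -m jog '0 0 0 0 0 0 0.2; 0 0 0 0 0 0 0.45; 0 0 0 0 0 0 0.45; 0 0 0 0 0 0 0.45'; python3 -m jog '8 0 -6 0 0 0 0.45; 25 0 -17 0 0 0 0.45; 41 0 -29 0 0 0 0.45; 57 0 -40 0 0 0 0.45; 74 0 -51 0 0 0 0.45; 90 0 -63 0 0 0 0.45; 90 0 -63 0 0 0 0.45'
python3 - <<'E'
from h import *
print(ctrl.read_state()['qpos'].round(2))
snap('top','top9'); cv2.imwrite('pics/t9.png',cv2.resize(cv2.imread('pics/top9.png')[80:300,200:440],None,fx=2.6,fy=2.6,interpolation=cv2.INTER_CUBIC))
snap('scene','scene9'); cv2.imwrite('pics/s9.png',cv2.resize(cv2.imread('pics/scene9.png')[60:340,100:420],None,fx=2.3,fy=2.3,interpolation=cv2.INTER_CUBIC))
E
```

```text
clock: 24.28
eef_pos: [688.7, -86.3, 42.9]
tool_rot: [-3.133, 0.614, -3.11]
force: [0.4, 0.7, -0.3]
width: 62.0
clock: 25.15
eef_pos: [576.5, -89.4, 42.0]
tool_rot: [-3.134, 0.611, -3.111]
force: [0.2, 0.0, 0.6]
width: 61.5
[ 0.33  0.8  -0.22  2.41  3.1   0.65 -1.28]
```

View pics/t9.png

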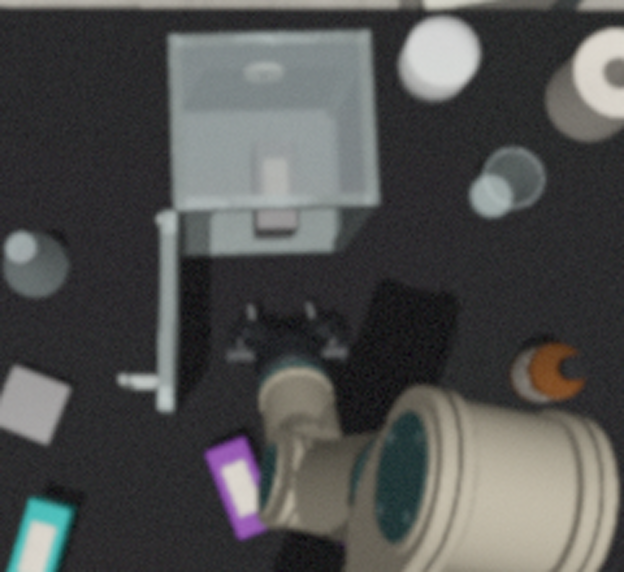

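View pics/s9.png

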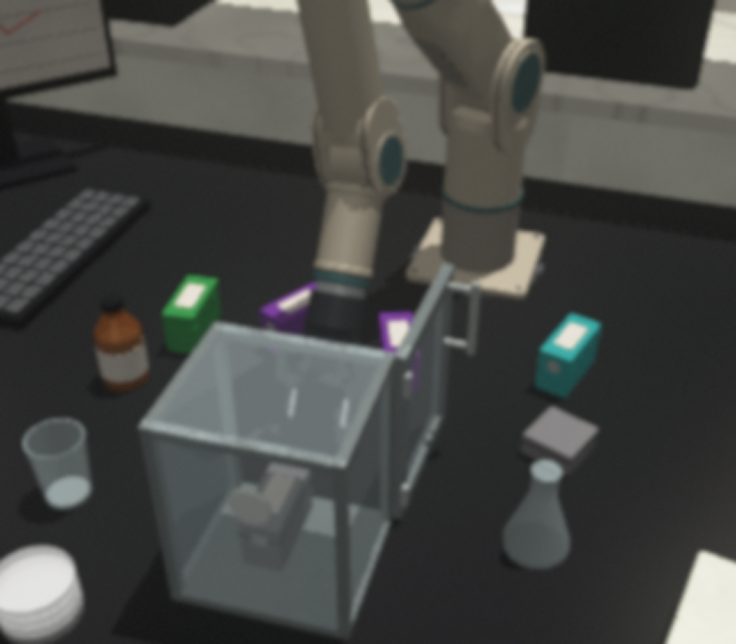

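Run:
```python
from h import *
d=load('top9'); i=cv2.imread('pics/top9.png')
K=R.from_euler('z',1.5,degrees=True)
for z,col in ((82,(0,255,0)),(12,(0,0,255))):
    pts=np.array([proj(d,K.apply([a,b,0])+[713.4,-85.5,z]) for a,b in ((-55,-25),(55,-25),(55,25),(-55,25))])
    c=cv2.resize(i[120:180,270:340],None,fx=9,fy=9,interpolation=cv2.INTER_CUBIC) if z==82 else c
    cv2.polylines(c,[np.int32((pts-[270,120]+.5)*9)],True,col,1)
cv2.imwrite('pics/ov.png',c)
W=cloud(d); m=(W[...,2]>70)&(W[...,2]<95)&(W[...,0]<780)&(W[...,0]>640)&(abs(W[...,1]+86)<60); print(m.sum()); 
if m.sum()>10: print(W[m].mean(0), cv2.minAreaRect(W[m][:,:2].astype(np.float32)))
def cc(name,zlo,zhi,x,y,r):
    for tag in ('top0','top9'):
        V=cloud(load(tag)); k=(V[...,2]>zlo)&(V[...,2]<zhi)&(np.hypot(V[...,0]-x,V[...,1]-y)<r); print(name,tag,k.sum(),V[k].mean(0).round(1))
cc('bottle',20,150,484,-414,60);cc('flask',20,140,620,208,60);cc('flat',25,45,449,213,60)
```

```text
126
[668.57985986 -85.60401432  80.71280142] ((668.816650390625, -85.60985565185547), (47.26599884033203, 23.244478225708008), 89.58454895019531)
bottle top0 493 [ 482.2 -405.1   93.7]
bottle top9 497 [ 482.2 -405.    93.3]
flask top0 420 [618.7 206.   69. ]
flask top9 420 [618.8 206.   69.1]
flat top0 563 [449.2 212.3  33.9]
flat top9 559 [449.4 212.3  33.9]
```

View pics/ov.png

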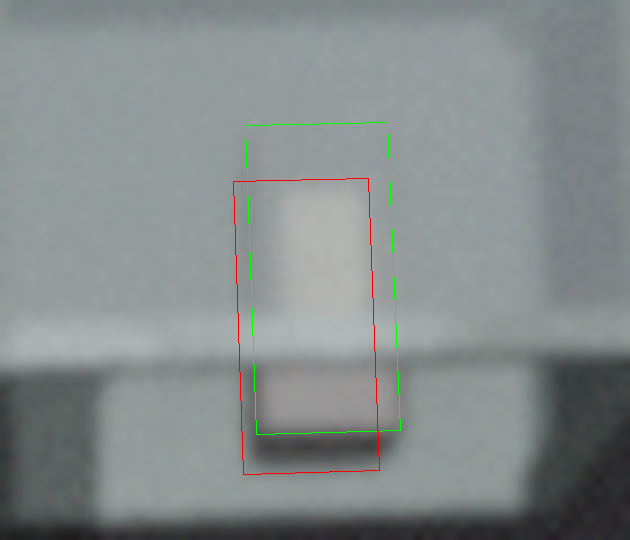

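```bash
python3 -c "
from cell import ctrl
print(ctrl.read_state()['force'].round(1)); ctrl.finish_job()"
```

```text
[ 0.4 -0.7  0.3]
the job is handed in; nothing more can be done
```

The job is handed in at about 25 s of the 72 s allowed, and my last checks showed every condition met; the interface reported no verdict.

**What I did**
- I set the case down at about (519, -237) mm, roughly 290 mm from the hinge and clear of the door's swing.
- I gripped the handle from above and swung the door to about 94° (1.64 rad).
- I then took the case again with the gripper tilted about 35° and slid it in narrow end first, lowered it to the cabinet floor, released it and backed out.

**Last checks**
- **Case:** its centre is about 14 mm in front of the cabinet's middle (allowed down to -30 mm) and about 17 mm off to the side. Just before release it was on the floor (centre height 47 mm) and about 1° off the cabinet's axis. The overhead picture agreed with its predicted outline to within a few millimetres. I checked that it was upright while it was held just before going in, and did not re-measure its tilt inside.
- **Door:** still wide open in the last pictures. I did not re-measure its angle after letting go of the handle.
- **Bottle, flask and flat case:** all within 0.5 mm of where they started.
- **Robot:** the gripper was clear of everything, with about zero force.
- **Off target:** the case sits about 3 mm from where I aimed, well within the limits.

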